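# Lay the breakfast tray

## Task

Lay the round breakfast tray for the person who sits at its orange grip, facing the plate: stand the egg cup on the middle of the plate, the red jam jar straight behind the plate (on the side away from the orange grip), and the cork coaster straight to that person's right of the plate, the jar and the coaster each midway between the plate's edge and the tray's rim. Then stand the orange mug on the middle of the coaster. Leave the teal mug and the honey jar where they are, and let everything stand upright, flat and let go.

Things in the scene. Friction and masses are not known exactly. Their poses are not given: they have to be found in the camera images.
- tray: Round grey tray, fixed, turned any way: 320 mm across outside, 310 inside, floor 6 mm thick, rim 20 mm high. An orange grip, 125 mm long, 22 wide, 25 high, sits on the rim at the diner's side. Origin: centre of underside. Own -x points to the orange grip; the diner there looks along +x (behind the plate); +y is the diner's left, -y the right, z up.
- plate: Small round blue plate, 120 mm across and 14 mm high, fixed in the centre of the tray, standing on the tray's floor. Origin: centre of its underside (6 mm above the worktop). Its flat inner floor lies 5 mm above its origin.
- coaster: Loose round cork coaster, 64 mm across, 10 mm thick, lying flat. Origin: centre of its underside.
- orange_mug: Loose small mug, 60 mm across, 68 mm high, white with an orange upper band; handle to its own +y, reaching 50 mm from the axis, at heights of 16 to 58 mm. Origin: centre of its underside, foot 52 mm across.
- egg_cup: Loose yellow egg cup with a brown egg fixed in it: foot 40 mm across, thin stem, bowl 46 to 48 mm across at heights of 30 to 46 mm, egg top at 73 mm. Origin: centre of its underside.
- jam_jar: Loose closed red jam jar with a white lid, 56 mm across, 70 mm high. Origin: centre of its underside.
- teal_mug: Loose mug like the orange one in shape and size, but with a teal upper band. Not wanted: leave it alone. Origin: centre of its underside.
- honey_jar: Loose closed amber honey jar with a black lid, 56 mm across, 70 mm high. Not wanted: leave it alone. Origin: centre of its underside.
There are look-alikes about, which are no part of the job. Leave any blue look-alike of the jam_jar alone. Leave any blue look-alike of the orange_mug alone.

How it is judged (in metres and radians):
At the end, for the whole second after the job is handed in: Coaster right of the plate and jam jar behind it, each within 15 mm per tray axis of mid-gap, on the tray floor; mug centred on coaster within 12 mm; egg cup centred on plate within 14 mm; heights within 4 mm; all upright (0.1 rad) and still; teal mug and honey jar within 30 mm of their start (x of coaster in the frame of tray between -0.015 and 0.015 m and y of coaster in the frame of tray between -0.1225 and -0.0925 m and z of coaster in the frame of tray between 0.002 and 0.01 m and horizontal distance between orange_mug and coaster below 0.012 m and z of orange_mug in the frame of coaster between 0.006 and 0.014 m and horizontal distance between egg_cup and plate below 0.014 m and z of egg_cup in the frame of plate between 0.001 and 0.009 m and x of jam_jar in the frame of tray between 0.0925 and 0.1225 m and y of jam_jar in the frame of tray between -0.015 and 0.015 m and z of jam_jar in the frame of tray between 0.002 and 0.01 m and linear speed of each of coaster, orange_mug, egg_cup, jam_jar, teal_mug, honey_jar below 0.02 m/s and angular speed of each of coaster, orange_mug, egg_cup, jam_jar, teal_mug, honey_jar below 0.2 rad/s and angle between each of coaster, orange_mug, egg_cup, jam_jar, teal_mug, honey_jar's own z axis and vertical below 0.1 rad and distance of each of teal_mug, honey_jar from where it was at the start of the episode below 0.03 m); the robot touches nothing.
It fails at once if the teal mug is moved more than 30 mm or tipped (distance of teal_mug from where it was at the start of the episode above 0.03 m or angle between teal_mug's own z axis and vertical above 0.3 rad).
It fails at once if the honey jar is moved more than 30 mm or tipped (distance of honey_jar from where it was at the start of the episode above 0.03 m or angle between honey_jar's own z axis and vertical above 0.3 rad).
It also fails if it takes over 115 s, if anything falls off the work surface, if the arm or the gripper's body presses on something with over 40 N, if the wrist force passes 120 N, or if a joint passes its speed limit or range.

## Robot

A 6-joint arm with a two-finger parallel gripper is mounted at the origin on the work surface. World frame = base frame: x ahead of the robot, y to its left, z up, the work surface at z = 0. Lengths are in mm, angles in rad, forces in N, time in s.
With the tool pointing down it reaches from about 325 to 1000 mm from the base axis. Payload 5.1 kg.
Tool frame: the origin (TCP) lies at the very end of the fingers, on their centre line; the grasp point (between the pads) lies 19 mm behind it; z points along the fingers, y is the line along which they close (so a half turn about z gives the same grasp; the last joint's range is limited). The gripper opens to 85 mm and grips with 20 to 120 N. Pads are 22 mm wide; open, the fingers measure 114 mm over their backs; the gripper's body (76 mm by 85 mm) begins 54 mm behind the grasp point. The pads swing forward as they close: fully open they stand 13 mm farther back than shut.
Start: joints at [1.117, 0.124, 1.65, -0, 1.367, -0.083], TCP at [235.554, 605.804, 194.722] pointing down, gripper open.
Joint ranges: [-2.61, 2.61], [-1.02, 2.33], [0.03, 2.71], [-1.35, 4.49], [0.32, 2.68], [-2.91, 2.91]. Speed limits (rad/s): [2.57, 2.57, 3.14, 3.14, 3.14, 3.14].

## Interface

Orientations are given as a unit quaternion [w, x, y, z].
In Python, from plant import * gives the robot as it stands.
- The arm moves only by the tool step_arm, never from a script. Its argument "targets" is a list of rows, each an object of numbers: "tx", "ty", "tz": the shift along the tool's x, y, z as a fraction of full scale; "rx", "ry", "rz": the turn, a rotation vector about the tool's x, y, z as a fraction of full scale; "jaw": the closure, from -1 (fully open) to 1 (shut). A call has 1 to 12 rows; each row is the pose to reach, as a shift and turn from the pose commanded when the call began, along the tool's axes at that moment, turning the shorter way round; what a row does not reach only later rows make up. Full scale, the value 1, is 0.25 m for a shift and 180 degrees for a turn. A row lasts 1/10 s, in which the tool goes at most 50 mm and 8.59 degrees, less where a joint would pass 70% of its speed; a pose out of reach is approached as far as the arm can. A call with a number of a shift or a turn outside -1 to 1 is refused whole. A call with a gripper value outside its range is refused whole. The fingers move at their own pace and stop on an object; "newtons" is the grip in N (left out, the last holds). Time passes only in rows, so rows that repeat a pose let the fingers close. It gives the time, the measured TCP pose, the force, the opening and the grip force at its end, in the units of the state.
- state(): the state, without advancing time (a new reading comes with each control period).
- capture(name): name is "scene" or "top" or "wrist"; returns (picture, depth): 400x640x3 uint8, blue, green, red; 400x640 float32, mm along the optical axis (not along the pixel's ray), 0 where there is no reading.
- get_calibration(name): a dict with "fx", "fy", "cx", "cy" (pixels), "dist" ([k1, k2, p1, p2, k3] as OpenCV has them; the pictures are not rectified), "R" (3x3) and "t" (3): a world point X has camera coordinates R X + t. Camera axes: x right, y down, z forward; pixel columns grow to the right and rows downward; lengths in mm; the calibration is good to about 2 mm. A picture is of the moment at which its call begins: read the wrist's pose just before it. get_calibration takes no time and is no camera call; for the wrist camera it gives the pose at the moment of the call.
- job_done(): hands the job in; it is judged then, once.
The state is a dict: "time_s": time; "joint_pos": joint angles; "dq": joint speeds; "effort": joint torques, N m; "ee_pos": TCP position; "ee_rot": TCP orientation; "wrist_force": force on the tool from outside, world axes, zero at the start; "moment": the same for the moment, N m; "finger_gap": finger opening in mm; "grip_force": force on a finger pad.
Only numpy, scipy, OpenCV 4.12 (cv2) and the standard library are available. Lean on these libraries where they do the work, as an engineer would, in place of code of your own. Each camera call takes 0.05 s, during which the arm holds its last target. There are 200 camera calls.

## Working session

There is one attempt and no reset: what is moved stays moved. The work goes in short steps, Python scripts to look and compute and a tool call to move; the robot and the scene stay as the last step left them, time stands still between calls to the robot, and variables do not carry over. Pictures are saved under pics/ and viewed, at most 14 in all, crops included, and the job is handed in when it is done.

Besides the shell and the picture viewer there is one more tool, called after ">>>" as name([rows], argument=value, ...), one row to a line, values as JSON. step_arm: Moves the arm, as the interface text tells. Its arguments: {"type":"object","properties":{"targets":{"type":"array","items":{"type":"object","properties":{"tx":{"type":"number","minimum":-1,"maximum":1},"ty":{"type":"number","minimum":-1,"maximum":1},"tz":{"type":"number","minimum":-1,"maximum":1},"rx":{"type":"number","minimum":-1,"maximum":1},"ry":{"type":"number","minimum":-1,"maximum":1},"rz":{"type":"number","minimum":-1,"maximum":1},"jaw":{"type":"number"}}}},"newtons":{"type":"number"}},"required":["targets"]}

```bash
ls; mkdir -p pics
python3 - <<'E'
from plant import *
import cv2,numpy as np
print(state())
for n in("scene","top"):
    p,d=capture(n); cv2.imwrite(f"pics/{n}0.png",p); np.save(f"{n}0.npy",d); c=get_calibration(n); print(n,c)
E
```

```text
pics
{'time_s': 0.0, 'joint_pos': array([ 1.11737316e+00,  1.24522500e-01,  1.65168757e+00,  3.87166702e-06,
        1.36750126e+00, -8.25877587e-02]), 'dq': array([-2.54865975e-04,  7.18995508e-04, -8.56548079e-04,  5.35583673e-04,
       -3.30588533e-05, -2.98729994e-04]), 'effort': array([ 1.28767533e-04, -4.23631310e+01, -3.65446901e+01, -1.35104765e-04,
        7.20841184e-03, -2.06684956e-05]), 'ee_pos': array([235.26959302, 605.18266448, 193.43382596]), 'ee_rot': array([-2.82349995e-04,  1.84357377e-01,  9.82858706e-01, -1.02101968e-03]), 'wrist_force': array([ 0.05263646,  0.31247839, -0.35342619]), 'moment': array([-0.02409456,  0.01545165,  0.0007286 ]), 'grip_force': 0.0, 'finger_gap': 85.59277549386137}
scene {'fx': 483.3708946454715, 'fy': 483.3708946454715, 'cx': 316.6335029878335, 'cy': 197.73567771651494, 'dist': array([-0.02309478,  0.        ,  0.        ,  0.        ,  0.        ]), 'R': array([[ 0.42721079,  0.9039775 , -0.01776591],
       [ 0.54212305, -0.27182845, -0.79511753],
       [-0.72359763,  0.33005148, -0.60619509]]), 't': array([-214.95150583, -245.35627394, 1903.13876791])}
top {'fx': 369.7472239311781, 'fy': 369.7472239311781, 'cx': 318.43111785859196, 'cy': 200.83735929589886, 'dist': array([-0.07598096,  0.        ,  0.        ,  0.        ,  0.        ]), 'R': array([[ 0.0126572 , -0.99945056, -0.03063289],
       [-0.9967308 , -0.01016611, -0.08015214],
       [ 0.07979668,  0.03154725, -0.99631183]]), 't': array([  5.10265798, 529.93739301, 996.80326337])}
```

View pics/top0.png

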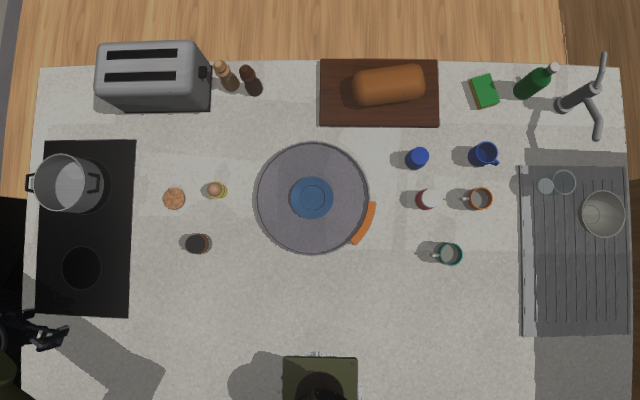

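View pics/scene0.png

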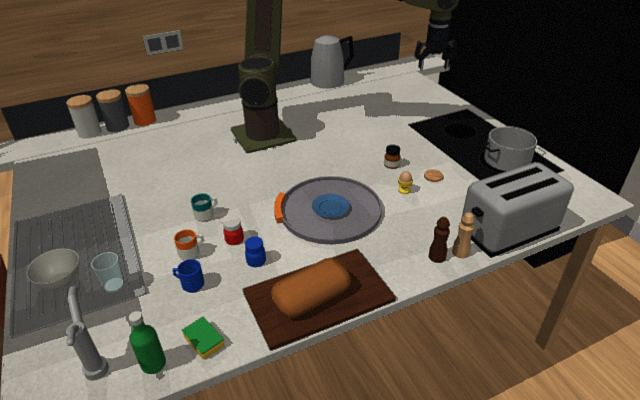

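The top view shows these candidates:
- **Jam jar:** red at (427,199). Look-alikes are blue (418,158) and honey (197,243).
- **Orange mug:** (480,198). Look-alikes are blue (486,154) and teal (449,254).
- **Egg cup:** (216,190).
- **Coaster:** (174,198), with no look-alike.
- **Tray:** plate at (312,198) and grip at (365,223), so the diner sits lower right.

I'm choosing red (427,199) and orange (480,198).

```bash
cat > h.py <<'E'
import cv2,numpy as np
def cloud(d,c):
    v,u=np.mgrid[:400,:640]; K=np.array([[c['fx'],0,c['cx']],[0,c['fy'],c['cy']],[0,0,1.]])
    n=cv2.undistortPoints(np.stack([u,v],-1).reshape(-1,1,2).astype(float),K,np.array(c['dist'])).reshape(400,640,2)
    P=np.dstack([n*d[...,None],d]); return (P-np.array(c['t']))@np.array(c['R'])
def ray(uv,z,c):
    K=np.array([[c['fx'],0,c['cx']],[0,c['fy'],c['cy']],[0,0,1.]])
    n=cv2.undistortPoints(np.array(uv,float).reshape(-1,1,2),K,np.array(c['dist'])).reshape(-1,2)
    R=np.array(c['R']);o=-R.T@np.array(c['t']);D=np.c_[n,np.ones(len(n))]@R
    return o+D*((z-o[2])/D[:,2])[:,None]
def circ(xy):  # algebraic circle fit
    a=np.c_[2*xy,np.ones(len(xy))];s=np.linalg.lstsq(a,(xy**2).sum(1),rcond=None)[0]
    return s[:2],np.sqrt(s[2]+s[0]**2+s[1]**2)
def big(m):
    n,l,s,c=cv2.connectedComponentsWithStats(m.astype(np.uint8)); return l==1+np.argmax(s[1:,4])
def contour(m):
    return max(cv2.findContours(m.astype(np.uint8),cv2.RETR_EXTERNAL,cv2.CHAIN_APPROX_NONE)[0],key=len).reshape(-1,2)
E
python3 - <<'E'
from plant import *
from h import *
p=cv2.imread("pics/top0.png");d=np.load("top0.npy");c=get_calibration("top");P=cloud(d,c);hsv=cv2.cvtColor(p,cv2.COLOR_BGR2HSV)
print("table z",np.median(P[300,200:280,2]),P[300,200:280,2].std())
def box(u,v,r): m=np.zeros((400,640),bool);m[v-r:v+r+1,u-r:u+r+1]=1;return m
for n,u,v,h in[("jam",427,199,70),("orange",476,199,68),("teal",450,254,68),("honey",197,243,70),("blujar",418,158,70),("blumug",484,153,68),("egg",216,190,73),("coaster",174,198,10)]:
    b=box(u,v,20); m=b&(P[...,2]>h*.5); q=P[m]
    t=q[q[:,2]>h-8]; hi=P[b][:,2].max()
    x,r=cv2.minEnclosingCircle(t[:,:2].astype(np.float32)); print(n,hi.round(1),"n",len(t),"mean",t[:,:2].mean(0).round(1),"encl",np.round(x,1),round(r,1),np.array(c['R'])[2]@t.mean(0) and '')
m=big((hsv[...,0]>95)&(hsv[...,0]<120)&(hsv[...,1]>90)&box(312,198,45)); k=contour(m); print("plate",circ(ray(k,20,c)[:,:2]))
g=big((hsv[...,0]<20)&(hsv[...,1]>150)&box(365,223,30)); q=P[g]; print("grip z",np.percentile(q[:,2],[5,50,95]),"mean",q.mean(0),"uv rays h25", ray(np.argwhere(g)[:,::-1],25,c).mean(0))
# tray: rim
m=(P[...,2]>13)&(P[...,2]<26)&box(312,198,64)&~g; q=P[m]; 
x0=ray([[312,198]],14,c)[0,:2]; rr=np.hypot(*(q[:,:2]-x0).T); s=rr>140; print("rim",s.sum(),circ(q[s][:,:2]))
m=big((hsv[...,0]<25)&(hsv[...,1]>70)&box(174,198,18)); print("coaster",circ(ray(contour(m),8,c)[:,:2]))
for n,u,v in[("orange",478,199),("teal",448,254)]:
    b=box(u,v,24);q=P[b&(P[...,2]>35)];x,r=cv2.minEnclosingCircle(q[:,:2].astype(np.float32));print(n,"all>35 encl",x,r,q[:,:2].min(0),q[:,:2].max(0))
cv2.imwrite("pics/crop0.png",cv2.resize(np.hstack([p[135:275,395:505],p[135:275,150:260]]),None,fx=3.5,fy=3.5,interpolation=cv2.INTER_CUBIC))
E
```

```text
table z 0.4607053236238423 1.8853029138020063
jam 1035.8 n 303 mean [ 535.5 -275. ] encl [ 498.  -163.9] 151.2 
orange 1035.8 n 130 mean [ 535.4 -406.6] encl [ 496.2 -235.1] 219.4 
teal 1035.8 n 128 mean [ 394.2 -319.3] encl [ 416.  -193.2] 175.3 
honey 1035.8 n 297 mean [409.  327.1] encl [423.9 171.2] 193.7 
blujar 1035.8 n 291 mean [ 646.5 -253.1] encl [ 556.4 -147.5] 166.2 
blumug 1035.8 n 131 mean [ 653.4 -420.1] encl [ 563.2 -240.5] 247.7 
egg 1035.8 n 113 mean [549.6 269.1] encl [506.  143.1] 173.8 
coaster 1035.8 n 403 mean [532.1 415.2] encl [498.8 226.8] 252.8 
plate (array([539.6215557 ,  30.37554731]), np.float64(56.81019684561827))
grip z [22.38609341 25.38735007 28.91139406] mean [ 469.06997596 -114.38347403   25.49021374] uv rays h25 [ 469.08272521 -114.43112656   25.        ]
rim 732 (array([539.75257932,  28.21883375]), np.float64(157.43005556084822))
coaster (array([534.13442491, 426.20373868]), np.float64(30.640816086806986))
orange all>35 encl (496.2117004394531, -235.10183715820312) 219.3721466064453 [ 448.59874364 -449.2445447 ] [567.33373016 -20.95914232]
teal all>35 encl (416.04632568359375, -193.16041564941406) 175.25119018554688 [ 362.37885904 -366.03945779] [448.59874364 -20.95914232]
```

View pics/crop0.png

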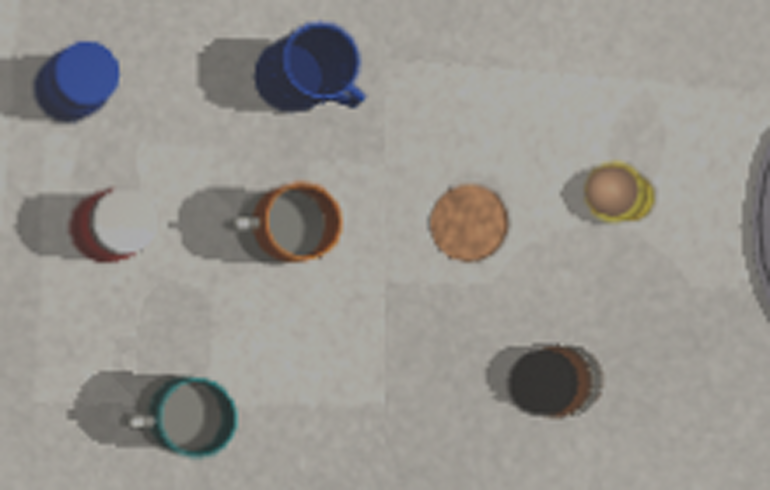

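The crop confirms the red jar (crop 110,220; white lid) and the orange mug (crop 298,222; handle to the image left, about +y). Zero-depth pixels spoiled the height statistics, so I'll filter them out and redo the measurement.

Run:
```python
from plant import *
from h import *
p=cv2.imread("pics/top0.png");d=np.load("top0.npy");c=get_calibration("top");P=cloud(d,c);ok=d>100
def box(u,v,r): m=np.zeros((400,640),bool);m[v-r:v+r+1,u-r:u+r+1]=1;return m
for n,u,v,h in[("jam",430,199,70),("orange",478,199,68),("teal",450,254,68),("honey",195,243,70),("blujar",418,158,70),("blumug",484,153,68),("egg",216,190,73)]:
    b=box(u,v,20)&ok; q=P[b&(P[...,2]>h-(12 if n=="egg" else 7))&(P[...,2]<90)]; hh=cv2.convexHull(q[:,:2].astype(np.float32))[:,0]
    x,r=cv2.minEnclosingCircle(hh);print(n,"z",np.percentile(q[:,2],[50,98]).round(1),len(q),"mean",q[:,:2].mean(0).round(1),"circ",np.round(circ(hh.astype(float))[0],1),round(circ(hh.astype(float))[1],1),"encl",np.round(x,1),round(r,1))
for n,u,v in[("orange",478,199),("teal",448,254)]:
    q=P[box(u,v,24)&ok&(P[...,2]>25)&(P[...,2]<58)];x=q[:,:2];print(n,"mid",x.min(0),x.max(0), x[np.argsort(-x[:,1])[:8]].mean(0))
q=P[box(216,190,20)&ok&(P[...,2]>28)&(P[...,2]<50)];print("egg bowl",q[:,:2].min(0),q[:,:2].max(0))
C=np.array([539.7,29]);g=np.array([469.1,-114.4])-C;ex=-g/np.linalg.norm(g);ey=np.array([-ex[1],ex[0]]);print(np.linalg.norm(g),"jam t",C+107.5*ex,"coaster t",C-107.5*ey,"yaw",np.arctan2(ex[1],ex[0]))
from scipy.spatial.transform import Rotation as R
s=state();w=s['ee_rot'];print(R.from_quat(w,scalar_first=True).as_matrix().round(3))
```

```text
jam z [70.  73.8] 292 mean [ 538.3 -282.9] circ [ 538.4 -283.4] 24.7 encl [ 538.8 -283.9] 25.6
orange z [67.3 71. ] 120 mean [ 538.7 -419.6] circ [ 538.9 -417.9] 29.8 encl [ 539.1 -414.9] 34.7
teal z [67.1 71.6] 119 mean [ 391.2 -336.6] circ [ 390.8 -336.5] 29.6 encl [ 390.7 -336.3] 30.1
honey z [70.5 74.2] 288 mean [407.8 337.9] circ [407.7 338.7] 24.7 encl [407. 339.] 25.5
blujar z [70.1 73.6] 287 mean [ 648.  -254.7] circ [ 648.5 -255.2] 24.6 encl [ 648.5 -255.7] 25.5
blumug z [67.2 71.5] 120 mean [ 661.6 -436.1] circ [ 661.9 -435.5] 30.0 encl [ 661.7 -435.5] 30.7
egg z [69.1 76. ] 127 mean [556.7 290.6] circ [557.1 291.9] 17.4 encl [556.7 291.9] 18.7
orange mid [ 509.73287482 -447.10242059] [ 566.11179282 -368.86980256] [ 538.97845544 -369.46237549]
teal mid [ 362.05779749 -364.06150819] [ 420.8866825  -286.67919148] [ 386.87781427 -288.64676729]
egg bowl [535.31138696 271.18617664] [579.92814878 316.68777079]
159.8371671420637 jam t [587.1826984  125.44502762] coaster t [636.14502762 -18.4826984 ] yaw 1.1133042080399933
[[-0.932  0.362 -0.001]
 [ 0.362  0.932 -0.002]
 [ 0.    -0.002 -1.   ]]
```

```bash
cat >> h.py <<'E'
def go(s,x,y,z,yaw):
    from scipy.spatial.transform import Rotation as Ro
    M=Ro.from_quat(s['ee_rot'],scalar_first=True).as_matrix(); cur=np.degrees(np.arctan2(M[1,1],M[0,1]))
    d=M.T@(np.array([x,y,z])-s['ee_pos'])/250; a=(cur-yaw+180)%360-180
    print("shift",d.round(3),"rz",round(a/180,3),"rows",int(max(np.ceil(np.linalg.norm(d)*5),np.ceil(abs(a)/8.59))));
E
python3 -c "
from plant import *
from h import *
go(state(),534,426,120,63.8)"
```

```text
shift [-1.374 -0.235  0.294] rz 0.028 rows 8
```

>>> step_arm([
  {"tx": -0.7,"ty": -0.12,"tz": 0.15,"rz": 0.028,"jaw": -1},
  {"tx": -0.7,"ty": -0.12,"tz": 0.15,"rz": 0.028},
  {"tx": -0.7,"ty": -0.12,"tz": 0.15,"rz": 0.028},
  {"tx": -0.7,"ty": -0.12,"tz": 0.15,"rz": 0.028},
  {"tx": -0.7,"ty": -0.12,"tz": 0.15,"rz": 0.028},
])

```text
invalid input
```

```bash
python3 -c "
from plant import *
from h import *
s=state();print(s['ee_pos'],s['time_s']);go(s,534,426,100,63.8)"
```

```text
[235.27659064 605.24460565 193.56076005] 0.1
shift [-1.374 -0.235  0.374] rz 0.028 rows 8
```

>>> step_arm([
  {"tx": -0.7,"ty": -0.12,"tz": 0.15,"rx": 0,"ry": 0,"rz": 0.028,"jaw": -1},
  {"tx": -0.7,"ty": -0.12,"tz": 0.15,"rx": 0,"ry": 0,"rz": 0.028,"jaw": -1},
  {"tx": -0.7,"ty": -0.12,"tz": 0.15,"rx": 0,"ry": 0,"rz": 0.028,"jaw": -1},
  {"tx": -0.7,"ty": -0.12,"tz": 0.15,"rx": 0,"ry": 0,"rz": 0.028,"jaw": -1},
  {"tx": -0.7,"ty": -0.12,"tz": 0.15,"rx": 0,"ry": 0,"rz": 0.028,"jaw": -1},
], newtons=40)

```text
time_s: 0.6
ee_pos: [390.2, 511.3, 154.9]
ee_rot: [-0.0, 0.23, 0.973, -0.002]
wrist_force: [-0.4, 0.6, -0.1]
finger_gap: 85.6
grip_force: 0.0
```

```bash
python3 -c "
from plant import *
from h import *
s=state();print(s['ee_pos'],s['time_s']);go(s,534,426,100,63.8)"
```

```text
[390.18772227 511.33181728 154.94167668] 0.6
shift [-0.667 -0.047  0.22 ] rz -0.002 rows 4
```

>>> step_arm([
  {"tx": -0.667,"ty": -0.047,"tz": 0.22,"rx": 0,"ry": 0,"rz": 0,"jaw": -1},
  {"tx": -0.667,"ty": -0.047,"tz": 0.22,"rx": 0,"ry": 0,"rz": 0,"jaw": -1},
  {"tx": -0.667,"ty": -0.047,"tz": 0.22,"rx": 0,"ry": 0,"rz": 0,"jaw": -1},
  {"tx": -0.667,"ty": -0.047,"tz": 0.22,"rx": 0,"ry": 0,"rz": 0,"jaw": -1},
  {"tx": -0.667,"ty": -0.047,"tz": 0.22,"rx": 0,"ry": 0,"rz": 0,"jaw": -1},
  {"tx": -0.667,"ty": -0.047,"tz": 0.22,"rx": 0,"ry": 0,"rz": 0,"jaw": -1},
])

```text
time_s: 1.2
ee_pos: [531.5, 430.3, 101.8]
ee_rot: [-0.001, 0.228, 0.974, -0.0]
wrist_force: [-0.8, -0.0, -0.4]
finger_gap: 85.5
grip_force: 0.0
```

Run:
```python
from plant import *
from h import *
s=state();c=get_calibration("wrist");p,d=capture("wrist");cv2.imwrite("pics/w1.png",p)
hsv=cv2.cvtColor(p,cv2.COLOR_BGR2HSV);P=cloud(d,c)
m=big((hsv[...,0]<25)&(hsv[...,1]>70)&(d>0)); k=contour(m); print("px",k.min(0),k.max(0),"z",np.median(P[m][:,2]),circ(ray(k,10,c)[:,:2]))
print(s['ee_pos']);go(s,534,426,5,63.8)
```

```text
px [289 163] [351 223] z 10.657525909394037 (array([535.61322315, 423.60646547]), np.float64(31.208562264582213))
[531.48296503 430.34298497 101.7674908 ]
shift [-0.017 -0.011  0.387] rz -0.001 rows 2
```

View pics/w1.png

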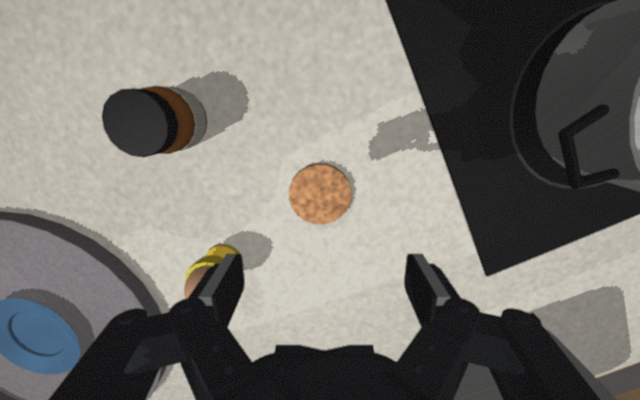

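The wrist view shows the coaster alone between the open fingers at pixel (320,193), egg cup at (215,270) and honey jar at (135,122), both clear of the fingers. Next I descend with the jaw part closed.

>>> step_arm([
  {"tx": -0.022,"ty": -0.013,"tz": 0.2,"rx": 0,"ry": 0,"rz": 0,"jaw": -0.68},
  {"tx": -0.022,"ty": -0.013,"tz": 0.25,"rx": 0,"ry": 0,"rz": 0,"jaw": -0.68},
  {"tx": -0.022,"ty": -0.013,"tz": 0.25,"rx": 0,"ry": 0,"rz": 0,"jaw": -0.68},
  {"tx": -0.022,"ty": -0.013,"tz": 0.32,"rx": 0,"ry": 0,"rz": 0,"jaw": -0.68},
  {"tx": -0.022,"ty": -0.013,"tz": 0.36,"rx": 0,"ry": 0,"rz": 0,"jaw": -0.68},
  {"tx": -0.022,"ty": -0.013,"tz": 0.38,"rx": 0,"ry": 0,"rz": 0,"jaw": -0.68},
  {"tx": -0.022,"ty": -0.013,"tz": 0.38,"rx": 0,"ry": 0,"rz": 0,"jaw": -0.68},
])

```text
time_s: 1.95
ee_pos: [535.1, 424.5, 6.4]
ee_rot: [-0.0, 0.227, 0.974, -0.0]
wrist_force: [-0.2, -0.2, 0.0]
finger_gap: 71.9
grip_force: 0.0
```

>>> step_arm([
  {"tx": 0,"ty": 0,"tz": 0.012,"rx": 0,"ry": 0,"rz": 0,"jaw": -0.68},
  {"tx": 0,"ty": 0,"tz": 0.02,"rx": 0,"ry": 0,"rz": 0,"jaw": -0.68},
  {"tx": 0,"ty": 0,"tz": 0.02,"rx": 0,"ry": 0,"rz": 0,"jaw": -0.68},
])

```text
time_s: 2.25
ee_pos: [535.7, 424.7, 2.3]
ee_rot: [0.0, 0.227, 0.974, 0.0]
wrist_force: [0.2, -0.5, 0.5]
finger_gap: 71.8
grip_force: 0.0
```

>>> step_arm([
  {"tx": 0,"ty": 0,"tz": 0.02,"rx": 0,"ry": 0,"rz": 0,"jaw": -0.68},
  {"tx": 0,"ty": 0,"tz": 0.02,"rx": 0,"ry": 0,"rz": 0,"jaw": -0.68},
])

```text
time_s: 2.45
ee_pos: [535.2, 424.4, -3.5]
ee_rot: [-0.0, 0.227, 0.974, -0.0]
wrist_force: [-0.1, 0.7, -0.1]
finger_gap: 72.1
grip_force: 0.0
```

Run:
```python
from plant import *
from h import *
s=state();c=get_calibration("wrist");p,d=capture("wrist");print(s['ee_pos'],s['wrist_force'])
cv2.imwrite("pics/w2.png",p[130:400,140:520])
```

```text
[535.19892589 424.39654675  -3.47447517] [-0.11855416  0.73364316 -0.14536817]
```

View pics/w2.png

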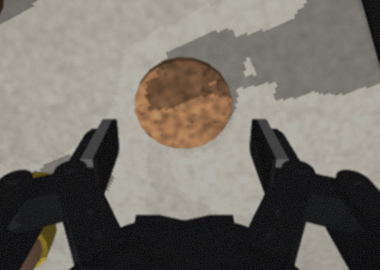

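The fingertips at crop (110,125) and (258,125) look off the coaster centre (183,103). I'll check the geometry by projection.

Run:
```python
from plant import *
from h import *
c=get_calibration("wrist");s=state();R=np.array(c['R']);t=np.array(c['t'])
K=np.array([[c['fx'],0,c['cx']],[0,c['fy'],c['cy']],[0,0,1.]])
print("cam",-R.T@t,"axis",R[2])
ex=np.array([.441,.897,0]);tx=np.array([-.897,.441,0]);o=s['ee_pos'].copy()
pr=lambda X:(cv2.projectPoints(np.array(X,float).reshape(-1,1,3),cv2.Rodrigues(R)[0],t,K,np.array(c['dist']))[0].reshape(-1,2)-[140,130]).round()
for z in(0,5,10,15,20):
    o[2]=z; print(z,pr([o+36*ex+a*tx for a in(-11,11)]+[o-36*ex+a*tx for a in(-11,11)]).tolist())
print("coaster",pr([[535.6,423.6,10]]),pr([[534.1,426.2,10]]),pr([[535.2,424.4,10]]))
```

```text
cam [461.9790599  460.87965839 176.47831233] axis [ 0.28838434 -0.14338984 -0.94671739]
0 [[236.0, 113.0], [238.0, 83.0], [132.0, 113.0], [130.0, 83.0]]
5 [[237.0, 116.0], [239.0, 86.0], [131.0, 116.0], [129.0, 86.0]]
10 [[238.0, 120.0], [240.0, 89.0], [130.0, 120.0], [127.0, 89.0]]
15 [[240.0, 124.0], [242.0, 92.0], [128.0, 124.0], [126.0, 92.0]]
20 [[241.0, 128.0], [244.0, 96.0], [127.0, 128.0], [124.0, 96.0]]
coaster [[183. 106.]] [[185. 102.]] [[184. 105.]]
```

Run:
```python
from plant import *
from h import *
s=state();c=get_calibration("wrist");p,d=capture("wrist");P=cloud(d,c)
ex=np.array([.441,.897,0]);tx=np.array([-.897,.441,0]);o=s['ee_pos']
b=(p.max(2)<110)&(d>50)
for v in range(246,300,6):
  for u in list(range(215,262,6))+list(range(384,430,6)):
    if d[v,u]>0 and d[v,u]<175:
        q=P[v,u]; print((u,v),"tx",((q-o)@tx).round(0),"ty",((q-o)@ex).round(0),"z",q[2].round(0),end=" | ")
  print()
```

```text
(245, 252) tx 10.0 ty -40.0 z 50.0 | (251, 252) tx 10.0 ty -37.0 z 50.0 | (257, 252) tx 7.0 ty -35.0 z 44.0 | (396, 252) tx 10.0 ty 36.0 z 50.0 | (402, 252) tx 10.0 ty 39.0 z 50.0 | 
(233, 258) tx 6.0 ty -46.0 z 49.0 | (239, 258) tx 10.0 ty -41.0 z 55.0 | (245, 258) tx 9.0 ty -39.0 z 54.0 | (251, 258) tx 9.0 ty -36.0 z 54.0 | (257, 258) tx 3.0 ty -35.0 z 44.0 | (396, 258) tx 9.0 ty 36.0 z 53.0 | (402, 258) tx 10.0 ty 38.0 z 56.0 | (408, 258) tx 9.0 ty 41.0 z 55.0 | (414, 258) tx 6.0 ty 46.0 z 49.0 | 
(227, 264) tx 6.0 ty -48.0 z 55.0 | (233, 264) tx 6.0 ty -45.0 z 55.0 | (239, 264) tx 10.0 ty -40.0 z 61.0 | (245, 264) tx 10.0 ty -37.0 z 62.0 | (251, 264) tx 7.0 ty -36.0 z 55.0 | (257, 264) tx 0.0 ty -35.0 z 45.0 | (390, 264) tx -1.0 ty 36.0 z 44.0 | (396, 264) tx 5.0 ty 36.0 z 54.0 | (402, 264) tx 9.0 ty 37.0 z 60.0 | (408, 264) tx 10.0 ty 40.0 z 61.0 | (414, 264) tx 10.0 ty 42.0 z 61.0 | (420, 264) tx 6.0 ty 48.0 z 54.0 | 
(221, 270) tx 6.0 ty -49.0 z 60.0 | (227, 270) tx 6.0 ty -46.0 z 60.0 | (233, 270) tx 9.0 ty -41.0 z 65.0 | (245, 270) tx 10.0 ty -36.0 z 66.0 | (251, 270) tx 4.0
[... 1592 characters left out ...]
ty -36.0 z 59.0 | (396, 288) tx -6.0 ty 36.0 z 58.0 | (402, 288) tx 1.0 ty 36.0 z 68.0 | (408, 288) tx 7.0 ty 36.0 z 75.0 | (414, 288) tx 10.0 ty 37.0 z 80.0 | (420, 288) tx 10.0 ty 39.0 z 79.0 | (426, 288) tx 10.0 ty 42.0 z 79.0 | 
(215, 294) tx 12.0 ty -42.0 z 86.0 | (221, 294) tx 11.0 ty -40.0 z 84.0 | (227, 294) tx 7.0 ty -40.0 z 80.0 | (233, 294) tx 7.0 ty -37.0 z 79.0 | (239, 294) tx 5.0 ty -36.0 z 76.0 | (245, 294) tx 0.0 ty -35.0 z 70.0 | (251, 294) tx -7.0 ty -36.0 z 61.0 | (396, 294) tx -9.0 ty 36.0 z 58.0 | (402, 294) tx -2.0 ty 36.0 z 67.0 | (408, 294) tx 5.0 ty 36.0 z 76.0 | (414, 294) tx 8.0 ty 37.0 z 80.0 | (420, 294) tx 8.0 ty 39.0 z 80.0 | (426, 294) tx 10.0 ty 40.0 z 84.0 |
```

By wrist depth the fingertips sit at z≈44 although TCP z reads −3.5. I'll check from the scene camera.

Run:
```python
from plant import *
from h import *
s=state();c=get_calibration("scene");p,d=capture("scene");P=cloud(d,c);R=np.array(c['R']);t=np.array(c['t'])
K=np.array([[c['fx'],0,c['cx']],[0,c['fy'],c['cy']],[0,0,1.]])
o=s['ee_pos'];pr=lambda X:cv2.projectPoints(np.array(X,float).reshape(-1,1,3),cv2.Rodrigues(R)[0],t,K,np.array(c['dist']))[0].reshape(-1,2)
u,v=pr([o])[0];print(u,v, pr([[o[0],o[1],45]]))
ex=np.array([.441,.897,0]);m=(d>0)&(np.abs((P-o)@ex)<60)&(np.hypot(*(P-o)[...,:2].transpose(2,0,1))<65)&(P[...,2]>14)&(P[...,2]<90)&(p.max(2)<90)
q=P[m];a=((q-o)@ex);
for lo in range(14,90,6):
    w=(q[:,2]>=lo)&(q[:,2]<lo+6); print(lo,w.sum(),np.percentile(a[w],[5,50,95]).round() if w.sum() else '')
u,v=int(u),int(v);cv2.imwrite("pics/s2.png",cv2.resize(p[v-80:v+30,u-70:u+70],None,fx=5,fy=5))
```

```text
432.41654633258383 177.9174495303042 [[434.22289282 166.2389213 ]]
14 1 [1. 1. 1.]
20 0 
26 0 
32 0 
38 0 
44 5 [-22.  39.  41.]
50 12 [-44. -36.  49.]
56 14 [-47.  38.  48.]
62 18 [-46.   1.  45.]
68 13 [-47.  37.  48.]
74 20 [-46.  38.  52.]
80 11 [-48. -37.  44.]
86 10 [-49.  40.  58.]
```

View pics/s2.png

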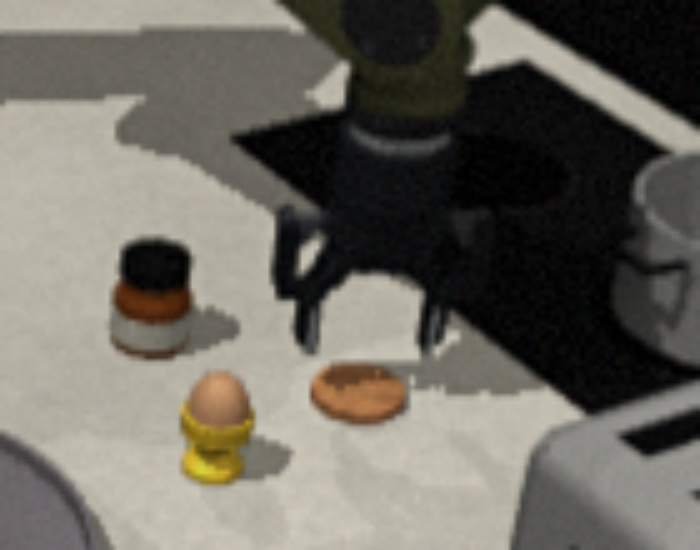

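The scene view (crop 305–440, 350) confirms the tips hover about 42 mm above the table. The reported TCP is too low along the tool axis by about 39 mm, with the lateral position fine. I'll trust the cameras and descend slowly.

>>> step_arm([
  {"tx": 0,"ty": 0,"tz": 0.06,"rx": 0,"ry": 0,"rz": 0,"jaw": -0.68},
  {"tx": 0,"ty": 0,"tz": 0.1,"rx": 0,"ry": 0,"rz": 0,"jaw": -0.68},
  {"tx": 0,"ty": 0,"tz": 0.13,"rx": 0,"ry": 0,"rz": 0,"jaw": -0.68},
  {"tx": 0,"ty": 0,"tz": 0.13,"rx": 0,"ry": 0,"rz": 0,"jaw": -0.68},
  {"tx": 0,"ty": 0,"tz": 0.13,"rx": 0,"ry": 0,"rz": 0,"jaw": -0.68},
])

```text
time_s: 3.1
ee_pos: [535.3, 424.5, -35.9]
ee_rot: [-0.0, 0.227, 0.974, -0.0]
wrist_force: [-0.8, 0.1, 0.4]
finger_gap: 71.8
grip_force: 0.0
```

```bash
cat >> h.py <<'E'
def tips():
    from plant import state,capture,get_calibration
    from scipy.spatial.transform import Rotation as Ro
    s=state();c=get_calibration("wrist");p,d=capture("wrist");P=cloud(d,c)
    M=Ro.from_quat(s['ee_rot'],scalar_first=True).as_matrix();L=(P-s['ee_pos'])@M
    m=(d>50)&(p.max(2)<90)&(abs(L[...,0])<14)&(abs(L[...,1])<62)&(L[...,2]>-100)&(L[...,2]<-5)
    l=L[m]; f=l[l[:,2]>np.percentile(l[:,2],97)-6]; print("tip tool z",np.percentile(l[:,2],[90,97,99.5]).round(1),"world z",(s['ee_pos'][2]-np.percentile(l[:,2],[97,99.5])).round(1),"gap",s['finger_gap'].__round__(1),"sides",[np.median(f[f[:,1]*k>0],0).round(1) for k in(-1,1) if (f[:,1]*k>0).any()]); return s,c,p,d,P
E
python3 -c "
from h import *
s,c,p,d,P=tips();print(s['ee_pos'],s['wrist_force'])"
```

```text
tip tool z [-58.9 -50.5 -46.2] world z [14.6 10.3] gap 71.8 sides [array([  5.7, -35.7, -52.4]), array([  6.1,  35.9, -51.8])]
[535.30452234 424.51008055 -35.91777947] [-0.79095041  0.09282957  0.36335005]
```

>>> step_arm([
  {"tx": 0,"ty": 0,"tz": 0.022,"rx": 0,"ry": 0,"rz": 0,"jaw": -0.68},
  {"tx": 0,"ty": 0,"tz": 0.022,"rx": 0,"ry": 0,"rz": 0,"jaw": -0.68},
  {"tx": 0,"ty": 0,"tz": 0.022,"rx": 0,"ry": 0,"rz": 0,"jaw": 0},
  {"tx": 0,"ty": 0,"tz": 0.022,"rx": 0,"ry": 0,"rz": 0,"jaw": 0},
  {"tx": 0,"ty": 0,"tz": 0.022,"rx": 0,"ry": 0,"rz": 0,"jaw": 0},
  {"tx": 0,"ty": 0,"tz": 0.022,"rx": 0,"ry": 0,"rz": 0,"jaw": 0},
])

```text
time_s: 3.75
ee_pos: [535.9, 424.9, -40.3]
ee_rot: [0.0, 0.227, 0.974, 0.0]
wrist_force: [0.7, 0.1, 1.4]
finger_gap: 62.2
grip_force: 43.8
```

>>> step_arm([
  {"tx": 0,"ty": 0,"tz": -0.1,"rx": 0,"ry": 0,"rz": 0,"jaw": 0},
  {"tx": 0,"ty": 0,"tz": -0.25,"rx": 0,"ry": 0,"rz": 0,"jaw": 0},
  {"tx": 0,"ty": 0,"tz": -0.4,"rx": 0,"ry": 0,"rz": 0,"jaw": 0},
  {"tx": -0.1,"ty": -0.12,"tz": -0.4,"rx": 0,"ry": 0,"rz": 0,"jaw": 0},
  {"tx": -0.2,"ty": -0.25,"tz": -0.4,"rx": 0,"ry": 0,"rz": 0,"jaw": 0},
  {"tx": -0.3,"ty": -0.37,"tz": -0.4,"rx": 0,"ry": 0,"rz": 0,"jaw": 0},
  {"tx": -0.42,"ty": -0.52,"tz": -0.4,"rx": 0,"ry": 0,"rz": 0,"jaw": 0},
  {"tx": -0.53,"ty": -0.66,"tz": -0.4,"rx": 0,"ry": 0,"rz": 0,"jaw": 0},
  {"tx": -0.64,"ty": -0.8,"tz": -0.4,"rx": 0,"ry": 0,"rz": 0,"jaw": 0},
  {"tx": -0.74,"ty": -0.92,"tz": -0.4,"rx": 0,"ry": 0,"rz": 0,"jaw": 0},
  {"tx": -0.74,"ty": -0.92,"tz": -0.4,"rx": 0,"ry": 0,"rz": 0,"jaw": 0},
])

```text
time_s: 4.85
ee_pos: [600.2, 132.3, 59.0]
ee_rot: [0.0, 0.23, 0.973, -0.001]
wrist_force: [-0.5, 0.4, 0.5]
finger_gap: 61.9
grip_force: 43.7
```

Run:
```python
from h import *
s,c,p,d,P=tips();print(s['finger_gap'],s['ee_pos'])
cv2.imwrite("pics/w3.png",p)
hsv=cv2.cvtColor(p,cv2.COLOR_BGR2HSV)
m=big((hsv[...,0]<25)&(hsv[...,1]>70)&(d>0)); k=contour(m);print("held coaster z",np.median(P[m][:,2]),"centre at its z",circ(ray(cv2.convexHull(k)[:,0],np.median(P[m][:,2]),c)[:,:2]))
go(s,636.1,-18.5,60,63.8)
```

```text
tip tool z [-62.2 -53.7 -49.1] world z [112.7 108.1] gap 61.9 sides [array([  6.4, -32.1, -55. ]), array([  6.5,  31.9, -55. ])]
61.89301013483728 [600.2058368  132.34879587  58.97862858]
held coaster z 109.84604165524362 centre at its z (array([600.03688559, 132.53384918]), np.float64(32.11071946367243))
shift [-0.398 -0.475 -0.003] rz -0.002 rows 4
```

View pics/w3.png

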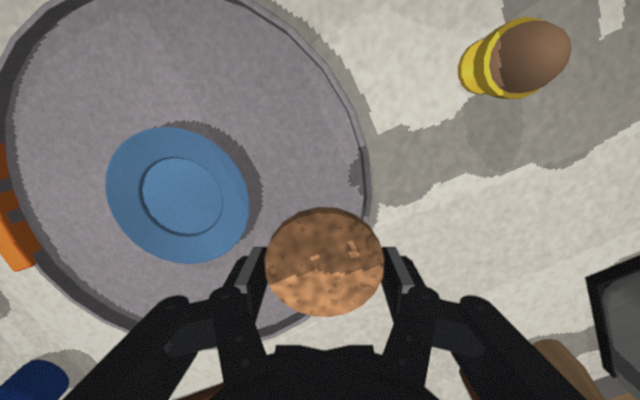

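The wrist view shows the coaster held centred between the pads at (325,262), with plate (178,195) and tray below. I'll carry it to the target.

>>> step_arm([
  {"tx": -0.1,"ty": -0.12,"tz": 0,"rx": 0,"ry": 0,"rz": 0,"jaw": 0},
  {"tx": -0.2,"ty": -0.24,"tz": 0,"rx": 0,"ry": 0,"rz": 0,"jaw": 0},
  {"tx": -0.3,"ty": -0.36,"tz": 0.05,"rx": 0,"ry": 0,"rz": 0,"jaw": 0},
  {"tx": -0.398,"ty": -0.475,"tz": 0.12,"rx": 0,"ry": 0,"rz": 0,"jaw": 0},
  {"tx": -0.398,"ty": -0.475,"tz": 0.2,"rx": 0,"ry": 0,"rz": 0,"jaw": 0},
  {"tx": -0.398,"ty": -0.475,"tz": 0.2,"rx": 0,"ry": 0,"rz": 0,"jaw": 0},
  {"tx": -0.398,"ty": -0.475,"tz": 0.2,"rx": 0,"ry": 0,"rz": 0,"jaw": 0},
])

```text
time_s: 5.6
ee_pos: [635.6, -12.7, 8.7]
ee_rot: [-0.001, 0.227, 0.974, 0.0]
wrist_force: [-0.5, 0.6, -0.3]
finger_gap: 61.8
grip_force: 43.7
```

Run:
```python
from plant import *
from h import *
s=state();c=get_calibration("wrist");p,d=capture("wrist");P=cloud(d,c);hsv=cv2.cvtColor(p,cv2.COLOR_BGR2HSV);print(s['ee_pos'],s['finger_gap'])
m=big((hsv[...,0]>95)&(hsv[...,0]<120)&(hsv[...,1]>90)&(d>0)&(P[...,2]<35)); k=contour(m);k=k[(k[:,0]>3)&(k[:,0]<636)&(k[:,1]>3)&(k[:,1]<396)];print("plate",circ(ray(k,20,c)[:,:2]))
o=(hsv[...,0]<20)&(hsv[...,1]>120)&(d>0)&(P[...,2]>15)&(P[...,2]<32)&(np.hypot(P[...,0]-469,P[...,1]+114)<80);print("grip",o.sum(),P[o].mean(0) if o.any() else'', P[o].min(0),P[o].max(0))
go(s,636.1,-18.5,-33.5,63.8)
```

```text
[635.57681666 -12.66541636   8.67122092] 61.83837324941246
plate (array([541.28107028,  26.99300653]), np.float64(58.86526789104743))
grip 7671 [ 485.7186433  -120.8996644    24.03131797] [ 442.58649333 -148.15047666   15.00232526] [532.62411395 -93.35535423  28.23253212]
shift [-0.012 -0.02   0.169] rz -0.0 rows 1
```

>>> step_arm([
  {"tx": -0.016,"ty": -0.021,"tz": 0.05,"rx": 0,"ry": 0,"rz": 0,"jaw": 0},
  {"tx": -0.016,"ty": -0.021,"tz": 0.1,"rx": 0,"ry": 0,"rz": 0,"jaw": 0},
  {"tx": -0.016,"ty": -0.021,"tz": 0.14,"rx": 0,"ry": 0,"rz": 0,"jaw": 0},
  {"tx": -0.016,"ty": -0.021,"tz": 0.16,"rx": 0,"ry": 0,"rz": 0,"jaw": 0},
  {"tx": -0.016,"ty": -0.021,"tz": 0.168,"rx": 0,"ry": 0,"rz": 0,"jaw": 0},
  {"tx": -0.016,"ty": -0.021,"tz": 0.168,"rx": 0,"ry": 0,"rz": 0,"jaw": 0},
  {"tx": -0.016,"ty": -0.021,"tz": 0.168,"rx": 0,"ry": 0,"rz": 0,"jaw": 0},
])

```text
time_s: 6.35
ee_pos: [637.9, -20.5, -32.4]
ee_rot: [0.0, 0.227, 0.974, 0.0]
wrist_force: [0.6, 0.0, 0.1]
finger_gap: 61.8
grip_force: 43.7
```

>>> step_arm([
  {"tx": 0,"ty": 0,"tz": 0.007,"rx": 0,"ry": 0,"rz": 0,"jaw": 0},
  {"tx": 0,"ty": 0,"tz": 0.007,"rx": 0,"ry": 0,"rz": 0,"jaw": 0},
  {"tx": 0,"ty": 0,"tz": 0.007,"rx": 0,"ry": 0,"rz": 0,"jaw": -0.8},
  {"tx": 0,"ty": 0,"tz": 0.007,"rx": 0,"ry": 0,"rz": 0,"jaw": -0.8},
  {"tx": 0,"ty": 0,"tz": 0.007,"rx": 0,"ry": 0,"rz": 0,"jaw": -0.8},
  {"tx": 0,"ty": 0,"tz": -0.1,"rx": 0,"ry": 0,"rz": 0,"jaw": -0.8},
  {"tx": 0,"ty": 0,"tz": -0.3,"rx": 0,"ry": 0,"rz": 0,"jaw": -1},
  {"tx": 0,"ty": 0,"tz": -0.5,"rx": 0,"ry": 0,"rz": 0,"jaw": -1},
  {"tx": 0,"ty": 0,"tz": -0.5,"rx": 0,"ry": 0,"rz": 0,"jaw": -1},
])

```text
time_s: 7.25
ee_pos: [643.7, -21.1, 102.3]
ee_rot: [0.008, 0.227, 0.974, 0.001]
wrist_force: [0.5, -1.1, 0.9]
finger_gap: 85.5
grip_force: 0.0
```

Run:
```python
from plant import *
from h import *
s=state();c=get_calibration("wrist");p,d=capture("wrist");P=cloud(d,c);hsv=cv2.cvtColor(p,cv2.COLOR_BGR2HSV);print(s['ee_pos'],s['finger_gap'])
m=big((hsv[...,0]<25)&(hsv[...,1]>70)&(d>0)&(np.hypot(P[...,0]-637,P[...,1]+20)<60)); k=contour(m);print("coaster z",np.median(P[m][:,2]),circ(ray(cv2.convexHull(k)[:,0],16,c)[:,:2]))
m=big((hsv[...,0]>95)&(hsv[...,0]<120)&(hsv[...,1]>90)&(d>0)&(P[...,2]<35)); k=contour(m);k=k[(k[:,0]>3)&(k[:,0]<636)&(k[:,1]>3)&(k[:,1]<396)];print("plate",circ(ray(k,20,c)[:,:2]))
go(s,538.8,-418,60,0); go(s,557,292,60,63.8)
```

```text
[643.66552988 -21.10227996 102.34825998] 85.45392736284747
coaster z 16.666008509100845 (array([638.27103142, -20.7404877 ]), np.float64(31.846508945991882))
plate (array([541.2977743 ,  27.08697661]), np.float64(58.56448692488926))
shift [-0.324 -1.61   0.166] rz 0.354 rows 9
shift [0.868 0.969 0.161] rz -0.0 rows 7
```

Relative to the plate, the coaster is at (−0.1, −108.1) mm in tray axes, which is good. Mug next.

>>> step_arm([
  {"tx": -0.16,"ty": -0.8,"tz": 0,"rx": 0,"ry": 0,"rz": 0.354,"jaw": -1},
  {"tx": -0.16,"ty": -0.8,"tz": 0,"rx": 0,"ry": 0,"rz": 0.354,"jaw": -1},
  {"tx": -0.16,"ty": -0.8,"tz": 0,"rx": 0,"ry": 0,"rz": 0.354,"jaw": -1},
  {"tx": -0.16,"ty": -0.8,"tz": 0,"rx": 0,"ry": 0,"rz": 0.354,"jaw": -1},
  {"tx": -0.16,"ty": -0.8,"tz": 0,"rx": 0,"ry": 0,"rz": 0.354,"jaw": -1},
  {"tx": -0.16,"ty": -0.8,"tz": 0,"rx": 0,"ry": 0,"rz": 0.354,"jaw": -1},
  {"tx": -0.16,"ty": -0.8,"tz": 0,"rx": 0,"ry": 0,"rz": 0.354,"jaw": -1},
  {"tx": -0.16,"ty": -0.8,"tz": 0,"rx": 0,"ry": 0,"rz": 0.354,"jaw": -1},
  {"tx": -0.16,"ty": -0.8,"tz": 0,"rx": 0,"ry": 0,"rz": 0.354,"jaw": -1},
  {"tx": -0.16,"ty": -0.8,"tz": 0,"rx": 0,"ry": 0,"rz": 0.354,"jaw": -1},
])

```text
time_s: 8.3
ee_pos: [584.2, -217.2, 91.1]
ee_rot: [-0.001, 0.707, 0.708, -0.0]
wrist_force: [-0.7, 0.3, -0.8]
finger_gap: 85.5
grip_force: 0.0
```

Run:
```python
from plant import *
from h import *
s=state();print(s['ee_pos']);go(s,538.8,-418,80,0)
```

```text
[ 584.16660179 -217.18770545   91.09062164]
shift [-0.803 -0.182  0.044] rz 0.0 rows 5
```

>>> step_arm([
  {"tx": -0.803,"ty": -0.182,"tz": 0.044,"rx": 0,"ry": 0,"rz": 0,"jaw": -1},
  {"tx": -0.803,"ty": -0.182,"tz": 0.044,"rx": 0,"ry": 0,"rz": 0,"jaw": -1},
  {"tx": -0.803,"ty": -0.182,"tz": 0.044,"rx": 0,"ry": 0,"rz": 0,"jaw": -1},
  {"tx": -0.803,"ty": -0.182,"tz": 0.044,"rx": 0,"ry": 0,"rz": 0,"jaw": -1},
  {"tx": -0.803,"ty": -0.182,"tz": 0.044,"rx": 0,"ry": 0,"rz": 0,"jaw": -1},
  {"tx": -0.803,"ty": -0.182,"tz": 0.044,"rx": 0,"ry": 0,"rz": 0,"jaw": -1},
  {"tx": -0.803,"ty": -0.182,"tz": 0.044,"rx": 0,"ry": 0,"rz": 0,"jaw": -1},
])

```text
time_s: 9.0
ee_pos: [539.3, -417.1, 80.7]
ee_rot: [-0.001, 0.707, 0.707, 0.0]
wrist_force: [-0.2, -0.7, -0.1]
finger_gap: 85.4
grip_force: 0.0
```

Run:
```python
from h import *
s,c,p,d,P=tips();print(s['ee_pos']);cv2.imwrite("pics/w4.png",p);ok=d>50
b=ok&(np.hypot(P[...,0]-538.8,P[...,1]+418)<45)&(P[...,2]>61)&(P[...,2]<76);q=P[b];hh=cv2.convexHull(q[:,:2].astype(np.float32))[:,0]
print("mug rim",b.sum(),circ(hh.astype(float)),"med z",np.median(q[:,2]),"bounds",q.min(0)[:2],q.max(0)[:2])
b=ok&(np.hypot(P[...,0]-538.8,P[...,1]+418)<60)&(P[...,1]>-384)&(P[...,2]>15)&(P[...,2]<60);print("handle",P[b].mean(0) if b.any() else '',b.sum())
go(s,538.8,-418,0,0)
```

```text
tip tool z [-60.5 -55.6 -52.5] world z [136.3 133.2] gap 85.4 sides [array([  5.3, -41.7, -58. ]), array([  5.4,  43.8, -57.6])]
[ 539.32564168 -417.11925014   80.70470336]
mug rim 1428 (array([ 539.67834876, -422.44451426]), np.float64(29.835598900069762)) med z 68.051263344596 bounds [ 509.91244882 -452.39906745] [ 569.345773   -392.51942325]
handle [ 539.22782721 -377.70881698   51.7996756 ] 190
shift [-0.004 -0.002  0.323] rz 0.0 rows 2
```

View pics/w4.png

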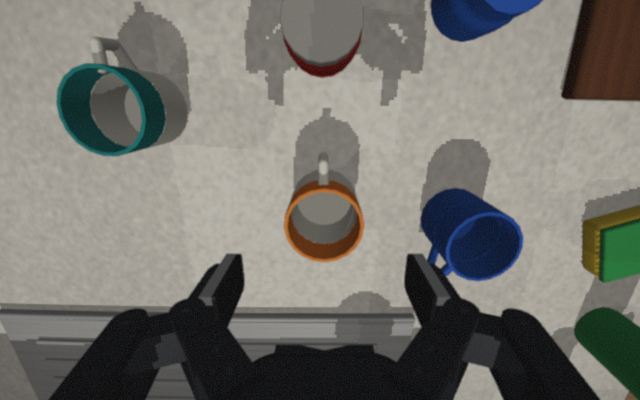

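The wrist view shows the orange mug at (324,222) with its handle up (+y), centred between the fingers. The blue mug at (472,245) is clear. I'll descend and close.

>>> step_arm([
  {"tx": -0.018,"ty": 0.001,"tz": 0.1,"rx": 0,"ry": 0,"rz": 0,"jaw": -1},
  {"tx": -0.018,"ty": 0.001,"tz": 0.2,"rx": 0,"ry": 0,"rz": 0,"jaw": -1},
  {"tx": -0.018,"ty": 0.001,"tz": 0.3,"rx": 0,"ry": 0,"rz": 0,"jaw": -1},
  {"tx": -0.018,"ty": 0.001,"tz": 0.39,"rx": 0,"ry": 0,"rz": 0,"jaw": -1},
  {"tx": -0.018,"ty": 0.001,"tz": 0.42,"rx": 0,"ry": 0,"rz": 0,"jaw": -1},
  {"tx": -0.018,"ty": 0.001,"tz": 0.42,"rx": 0,"ry": 0,"rz": 0,"jaw": -0.5},
  {"tx": -0.018,"ty": 0.001,"tz": 0.42,"rx": 0,"ry": 0,"rz": 0,"jaw": 0},
  {"tx": -0.018,"ty": 0.001,"tz": 0.42,"rx": 0,"ry": 0,"rz": 0,"jaw": 0},
  {"tx": -0.018,"ty": 0.001,"tz": 0.42,"rx": 0,"ry": 0,"rz": 0,"jaw": 0},
  {"tx": -0.018,"ty": 0.001,"tz": 0.42,"rx": 0,"ry": 0,"rz": 0,"jaw": 0},
])

```text
time_s: 10.05
ee_pos: [540.5, -423.2, -22.2]
ee_rot: [0.001, 0.707, 0.707, 0.0]
wrist_force: [-0.4, 1.1, 3.6]
finger_gap: 58.3
grip_force: 35.1
```

>>> step_arm([
  {"tx": 0,"ty": 0,"tz": -0.03,"rx": 0,"ry": 0,"rz": 0,"jaw": 0},
  {"tx": 0,"ty": 0,"tz": -0.15,"rx": 0,"ry": 0,"rz": 0,"jaw": 0},
  {"tx": 0,"ty": 0,"tz": -0.3,"rx": 0,"ry": 0,"rz": 0,"jaw": 0},
  {"tx": 0,"ty": 0,"tz": -0.45,"rx": 0,"ry": 0,"rz": 0,"jaw": 0},
  {"tx": 0,"ty": 0,"tz": -0.52,"rx": 0,"ry": 0,"rz": 0,"jaw": 0},
  {"tx": 0,"ty": 0,"tz": -0.52,"rx": 0,"ry": 0,"rz": 0,"jaw": 0},
])

```text
time_s: 10.65
ee_pos: [541.2, -424.5, 110.4]
ee_rot: [0.003, 0.707, 0.707, 0.0]
wrist_force: [0.6, -0.7, -1.0]
finger_gap: 57.9
grip_force: 34.8
```

Run:
```python
from h import *
s,c,p,d,P=tips();print(s['ee_pos']);ok=d>50
from scipy.spatial.transform import Rotation as Ro
M=Ro.from_quat(s['ee_rot'],scalar_first=True).as_matrix();L=(P-s['ee_pos'])@M
hsv=cv2.cvtColor(p,cv2.COLOR_BGR2HSV);m=big((hsv[...,0]<20)&(hsv[...,1]>120)&ok&(abs(L[...,0])<50)&(abs(L[...,1])<40)&(L[...,2]<0))
zz=s['ee_pos'][2]-L[m][:,2];zt=np.percentile(zz,97);r=m&(s['ee_pos'][2]-L[...,2]>zt-5);hh=cv2.convexHull(L[r][:,:2].astype(np.float32))[:,0]
print("rim z",zt,"rim in tool",circ(hh.astype(float)));
go(s,638.0,-20,120,63.8)
```

```text
tip tool z [-62.9 -52.6 -45.7] world z [163.  156.1] gap 57.9 sides [array([ 10.3, -31.5, -53.7]), array([  6.7,  30.3, -53. ])]
[ 541.17428935 -424.45898061  110.36152713]
rim z 202.1872111496862 rim in tool (array([2.22865141, 1.05501586]), np.float64(28.38300431822934))
shift [ 1.618  0.387 -0.044] rz -0.355 rows 9
```

>>> step_arm([
  {"tx": 0.8,"ty": 0.19,"tz": 0,"rx": 0,"ry": 0,"rz": -0.355,"jaw": 0},
  {"tx": 0.8,"ty": 0.19,"tz": 0,"rx": 0,"ry": 0,"rz": -0.355,"jaw": 0},
  {"tx": 0.8,"ty": 0.19,"tz": 0,"rx": 0,"ry": 0,"rz": -0.355,"jaw": 0},
  {"tx": 0.8,"ty": 0.19,"tz": 0,"rx": 0,"ry": 0,"rz": -0.355,"jaw": 0},
  {"tx": 0.8,"ty": 0.19,"tz": 0,"rx": 0,"ry": 0,"rz": -0.355,"jaw": 0},
  {"tx": 0.8,"ty": 0.19,"tz": 0,"rx": 0,"ry": 0,"rz": -0.355,"jaw": 0},
  {"tx": 0.8,"ty": 0.19,"tz": 0,"rx": 0,"ry": 0,"rz": -0.355,"jaw": 0},
  {"tx": 0.8,"ty": 0.19,"tz": 0,"rx": 0,"ry": 0,"rz": -0.355,"jaw": 0},
  {"tx": 0.8,"ty": 0.19,"tz": 0,"rx": 0,"ry": 0,"rz": -0.355,"jaw": 0},
  {"tx": 0.8,"ty": 0.19,"tz": 0,"rx": 0,"ry": 0,"rz": -0.355,"jaw": 0},
])

```text
time_s: 11.7
ee_pos: [585.7, -222.1, 103.6]
ee_rot: [-0.002, 0.227, 0.974, 0.0]
wrist_force: [0.4, -0.7, -0.9]
finger_gap: 58.1
grip_force: 34.6
```

Run:
```python
from plant import *
from h import *
s=state();print(s['ee_pos']);go(s,638.5,-20.9,60,63.8)
```

```text
[ 585.66961941 -222.14601096  103.64881704]
shift [0.165 0.816 0.175] rz 0.0 rows 5
```

>>> step_arm([
  {"tx": 0.165,"ty": 0.816,"tz": 0.17,"rx": 0,"ry": 0,"rz": 0,"jaw": 0},
  {"tx": 0.165,"ty": 0.816,"tz": 0.17,"rx": 0,"ry": 0,"rz": 0,"jaw": 0},
  {"tx": 0.165,"ty": 0.816,"tz": 0.17,"rx": 0,"ry": 0,"rz": 0,"jaw": 0},
  {"tx": 0.165,"ty": 0.816,"tz": 0.17,"rx": 0,"ry": 0,"rz": 0,"jaw": 0},
  {"tx": 0.165,"ty": 0.816,"tz": 0.17,"rx": 0,"ry": 0,"rz": 0,"jaw": 0},
  {"tx": 0.165,"ty": 0.816,"tz": 0.17,"rx": 0,"ry": 0,"rz": 0,"jaw": 0},
  {"tx": 0.165,"ty": 0.816,"tz": 0.17,"rx": 0,"ry": 0,"rz": 0,"jaw": 0},
  {"tx": 0.165,"ty": 0.816,"tz": 0.17,"rx": 0,"ry": 0,"rz": 0,"jaw": 0},
])

```text
time_s: 12.5
ee_pos: [639.7, -23.1, 64.0]
ee_rot: [0.0, 0.227, 0.974, -0.0]
wrist_force: [0.7, -0.5, -2.6]
finger_gap: 57.9
grip_force: 34.6
```

Run:
```python
from plant import *
from h import *
s=state();print(s['ee_pos']);go(s,638.5,-20.9,-5,63.8)
```

```text
[639.74308541 -23.05198639  63.99725257]
shift [0.008 0.006 0.276] rz -0.0 rows 2
```

>>> step_arm([
  {"tx": 0.008,"ty": 0.006,"tz": 0.1,"rx": 0,"ry": 0,"rz": 0,"jaw": 0},
  {"tx": 0.008,"ty": 0.006,"tz": 0.18,"rx": 0,"ry": 0,"rz": 0,"jaw": 0},
  {"tx": 0.008,"ty": 0.006,"tz": 0.24,"rx": 0,"ry": 0,"rz": 0,"jaw": 0},
  {"tx": 0.008,"ty": 0.006,"tz": 0.26,"rx": 0,"ry": 0,"rz": 0,"jaw": 0},
  {"tx": 0.008,"ty": 0.006,"tz": 0.27,"rx": 0,"ry": 0,"rz": 0,"jaw": 0},
  {"tx": 0.008,"ty": 0.006,"tz": 0.272,"rx": 0,"ry": 0,"rz": 0,"jaw": 0},
  {"tx": 0.008,"ty": 0.006,"tz": 0.272,"rx": 0,"ry": 0,"rz": 0,"jaw": 0},
])

```text
time_s: 13.2
ee_pos: [639.6, -19.4, -3.1]
ee_rot: [0.001, 0.226, 0.974, 0.0]
wrist_force: [0.7, 0.8, -1.0]
finger_gap: 58.0
grip_force: 34.7
```

>>> step_arm([
  {"tx": 0.002,"ty": -0.004,"tz": 0.006,"rx": 0,"ry": 0,"rz": 0,"jaw": 0},
  {"tx": 0.002,"ty": -0.004,"tz": 0.01,"rx": 0,"ry": 0,"rz": 0,"jaw": 0},
  {"tx": 0.002,"ty": -0.004,"tz": 0.01,"rx": 0,"ry": 0,"rz": 0,"jaw": 0},
])

```text
time_s: 13.5
ee_pos: [638.1, -19.9, -6.1]
ee_rot: [0.0, 0.226, 0.974, 0.0]
wrist_force: [-0.5, 0.5, 0.3]
finger_gap: 58.4
grip_force: 34.8
```

>>> step_arm([
  {"tx": 0,"ty": 0,"tz": 0.003,"rx": 0,"ry": 0,"rz": 0,"jaw": 0},
  {"tx": 0,"ty": 0,"tz": 0.003,"rx": 0,"ry": 0,"rz": 0,"jaw": -0.5},
  {"tx": 0,"ty": 0,"tz": 0.003,"rx": 0,"ry": 0,"rz": 0,"jaw": -1},
  {"tx": 0,"ty": 0,"tz": 0.003,"rx": 0,"ry": 0,"rz": 0,"jaw": -1},
  {"tx": 0,"ty": 0,"tz": 0.003,"rx": 0,"ry": 0,"rz": 0,"jaw": -1},
  {"tx": 0,"ty": 0,"tz": 0.003,"rx": 0,"ry": 0,"rz": 0,"jaw": -1},
  {"tx": 0,"ty": 0,"tz": -0.1,"rx": 0,"ry": 0,"rz": 0,"jaw": -1},
  {"tx": 0,"ty": 0,"tz": -0.25,"rx": 0,"ry": 0,"rz": 0,"jaw": -1},
  {"tx": 0,"ty": 0,"tz": -0.42,"rx": 0,"ry": 0,"rz": 0,"jaw": -1},
  {"tx": 0,"ty": 0,"tz": -0.42,"rx": 0,"ry": 0,"rz": 0,"jaw": -1},
])

```text
time_s: 14.5
ee_pos: [642.8, -20.4, 106.5]
ee_rot: [0.007, 0.226, 0.974, 0.001]
wrist_force: [-0.5, 0.8, 1.5]
finger_gap: 85.2
grip_force: 0.0
```

Run:
```python
from h import *
s,c,p,d,P=tips();print(s['ee_pos'],s['time_s']);ok=d>50;hsv=cv2.cvtColor(p,cv2.COLOR_BGR2HSV);cv2.imwrite("pics/w5.png",p)
b=ok&(np.hypot(P[...,0]-638,P[...,1]+20)<50)&(P[...,2]>78)&(P[...,2]<91);q=P[b];hh=cv2.convexHull(q[:,:2].astype(np.float32))[:,0]
print("mug rim",b.sum(),circ(hh.astype(float)),np.median(q[:,2]),q.min(0)[:2],q.max(0)[:2])
go(s,538.4,-283,90,-26.2)
```

```text
tip tool z [-60.6 -55.5 -51.9] world z [162.  158.4] gap 85.2 sides [array([  4.1, -42.7, -57.9]), array([  2.9,  42.8, -57.7])]
[642.81735979 -20.36396878 106.49537783] 14.5
mug rim 1227 (array([638.73171811, -20.61270254]), np.float64(29.75620860231795)) 84.15589078007852 [609.17453352 -50.33141692] [668.80840186   8.96894638]
shift [-0.086 -1.127  0.062] rz 0.501 rows 11
```

View pics/w5.png

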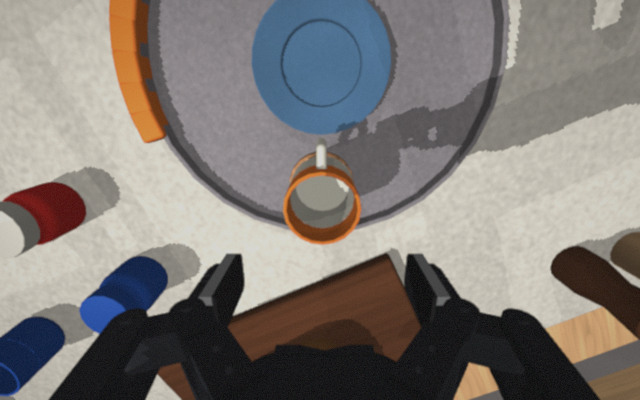

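The wrist view shows the orange mug upright on the coaster at (322,205), its handle toward the plate; rim measured at (638.7, −20.6, 84). Jam jar next.

>>> step_arm([
  {"tx": -0.08,"ty": -0.95,"tz": 0,"rx": 0,"ry": 0,"rz": 0.501,"jaw": -1},
  {"tx": -0.08,"ty": -0.95,"tz": 0,"rx": 0,"ry": 0,"rz": 0.501,"jaw": -1},
  {"tx": -0.08,"ty": -0.95,"tz": 0,"rx": 0,"ry": 0,"rz": 0.501,"jaw": -1},
  {"tx": -0.08,"ty": -0.95,"tz": 0,"rx": 0,"ry": 0,"rz": 0.501,"jaw": -1},
  {"tx": -0.08,"ty": -0.95,"tz": 0,"rx": 0,"ry": 0,"rz": 0.501,"jaw": -1},
  {"tx": -0.08,"ty": -0.95,"tz": 0,"rx": 0,"ry": 0,"rz": 0.501,"jaw": -1},
  {"tx": -0.08,"ty": -0.95,"tz": 0,"rx": 0,"ry": 0,"rz": 0.501,"jaw": -1},
  {"tx": -0.08,"ty": -0.95,"tz": 0,"rx": 0,"ry": 0,"rz": 0.501,"jaw": -1},
  {"tx": -0.08,"ty": -0.95,"tz": 0,"rx": 0,"ry": 0,"rz": 0.501,"jaw": -1},
  {"tx": -0.08,"ty": -0.95,"tz": 0,"rx": 0,"ry": 0,"rz": 0.501,"jaw": -1},
  {"tx": -0.08,"ty": -0.95,"tz": 0,"rx": 0,"ry": 0,"rz": 0.501,"jaw": -1},
  {"tx": -0.08,"ty": -0.95,"tz": 0,"rx": 0,"ry": 0,"rz": 0.501,"jaw": -1},
])

```text
time_s: 15.75
ee_pos: [550.3, -241.5, 96.6]
ee_rot: [-0.001, 0.849, 0.528, -0.001]
wrist_force: [-0.1, 0.4, -0.2]
finger_gap: 85.4
grip_force: 0.0
```

```bash
cat >> h.py <<'E'
def top_of(P,d,x,y,zlo,zhi,r=45):
    q=P[(d>50)&(np.hypot(P[...,0]-x,P[...,1]-y)<r)&(P[...,2]>zlo)&(P[...,2]<zhi)];hh=cv2.convexHull(q[:,:2].astype(np.float32))[:,0]
    print("top",len(q),circ(hh.astype(float)),"mean",q.mean(0),"bounds",q.min(0)[:2],q.max(0)[:2])
E
python3 - <<'E'
from h import *
s,c,p,d,P=tips();print(s['ee_pos'])
top_of(P,d,538.4,-283,64,78);go(s,538.4,-283.5,-20,-26.2)
E
```

```text
tip tool z [-60.3 -55.3 -52.1] world z [151.9 148.7] gap 85.4 sides [array([  5.2, -41.6, -57.3]), array([  5.4,  43.9, -57.6])]
[ 550.34238274 -241.45817354   96.63305744]
top 2487 (array([ 538.57822822, -286.60871424]), np.float64(24.534614136184604)) mean [ 539.35892565 -284.78201068   70.25252598] bounds [ 514.19039772 -311.3817472 ] [ 563.0861455  -262.21640736]
shift [-0.172  0.033  0.466] rz -0.0 rows 3
```

>>> step_arm([
  {"tx": -0.178,"ty": 0.035,"tz": 0,"rx": 0,"ry": 0,"rz": 0,"jaw": -1},
  {"tx": -0.178,"ty": 0.035,"tz": 0.05,"rx": 0,"ry": 0,"rz": 0,"jaw": -1},
  {"tx": -0.178,"ty": 0.035,"tz": 0.2,"rx": 0,"ry": 0,"rz": 0,"jaw": -1},
  {"tx": -0.178,"ty": 0.035,"tz": 0.33,"rx": 0,"ry": 0,"rz": 0,"jaw": -1},
  {"tx": -0.178,"ty": 0.035,"tz": 0.43,"rx": 0,"ry": 0,"rz": 0,"jaw": -1},
  {"tx": -0.178,"ty": 0.035,"tz": 0.47,"rx": 0,"ry": 0,"rz": 0,"jaw": -1},
  {"tx": -0.178,"ty": 0.035,"tz": 0.47,"rx": 0,"ry": 0,"rz": 0,"jaw": -0.5},
  {"tx": -0.178,"ty": 0.035,"tz": 0.47,"rx": 0,"ry": 0,"rz": 0,"jaw": 0},
  {"tx": -0.178,"ty": 0.035,"tz": 0.47,"rx": 0,"ry": 0,"rz": 0,"jaw": 0},
  {"tx": -0.178,"ty": 0.035,"tz": 0.47,"rx": 0,"ry": 0,"rz": 0,"jaw": 0},
  {"tx": -0.178,"ty": 0.035,"tz": 0.47,"rx": 0,"ry": 0,"rz": 0,"jaw": 0},
])

```text
time_s: 16.9
ee_pos: [540.6, -286.5, -17.5]
ee_rot: [0.001, 0.849, 0.528, 0.001]
wrist_force: [0.1, 0.2, 3.2]
finger_gap: 54.3
grip_force: 42.8
```

>>> step_arm([
  {"tx": 0,"ty": 0,"tz": -0.03,"rx": 0,"ry": 0,"rz": 0,"jaw": 0},
  {"tx": 0,"ty": 0,"tz": -0.15,"rx": 0,"ry": 0,"rz": 0,"jaw": 0},
  {"tx": 0,"ty": 0,"tz": -0.3,"rx": 0,"ry": 0,"rz": 0,"jaw": 0},
  {"tx": 0,"ty": 0,"tz": -0.45,"rx": 0,"ry": 0,"rz": 0,"jaw": 0},
  {"tx": 0,"ty": 0,"tz": -0.52,"rx": 0,"ry": 0,"rz": 0,"jaw": 0},
  {"tx": 0.15,"ty": 0,"tz": -0.52,"rx": 0,"ry": 0,"rz": 0,"jaw": 0},
  {"tx": 0.3,"ty": 0,"tz": -0.52,"rx": 0,"ry": 0,"rz": 0,"jaw": 0},
  {"tx": 0.45,"ty": 0,"tz": -0.52,"rx": 0,"ry": 0,"rz": 0,"jaw": 0},
  {"tx": 0.6,"ty": 0,"tz": -0.52,"rx": 0,"ry": 0,"rz": 0,"jaw": 0},
  {"tx": 0.75,"ty": 0,"tz": -0.52,"rx": 0,"ry": 0,"rz": 0,"jaw": 0},
  {"tx": 0.9,"ty": 0,"tz": -0.52,"rx": 0,"ry": 0,"rz": 0,"jaw": 0},
  {"tx": 0.9,"ty": 0,"tz": -0.52,"rx": 0,"ry": 0,"rz": 0,"jaw": 0},
])

```text
time_s: 18.1
ee_pos: [639.6, -79.9, 109.6]
ee_rot: [-0.001, 0.848, 0.53, -0.0]
wrist_force: [-0.1, -0.6, -2.2]
finger_gap: 54.7
grip_force: 43.0
```

Run:
```python
from h import *
s,c,p,d,P=tips();print(s['ee_pos'])
top_of(P,d,s['ee_pos'][0],s['ee_pos'][1],s['ee_pos'][2]+84,s['ee_pos'][2]+100,35)
C=np.array([540.8,27.8]);T=C+107.5*np.array([.441,.897]);print(T);go(s,*T,80,-26.2)
```

```text
tip tool z [-67.1 -55.4 -47.9] world z [164.9 157.5] gap 54.7 sides [array([  7.4, -27.1, -56. ]), array([  7.4,  29.2, -55.9])]
[639.56205818 -79.92274631 109.55873468]
top 9122 (array([640.6903418 , -76.73189605]), np.float64(29.786283803773337)) mean [642.60061294 -74.96481403 197.95641234] bounds [ 614.46819293 -102.22426733] [674.38952276 -53.4177757 ]
[588.2075 124.2275]
shift [ 0.644 -0.543  0.12 ] rz 0.001 rows 5
```

>>> step_arm([
  {"tx": 0.1,"ty": -0.09,"tz": 0,"rx": 0,"ry": 0,"rz": 0,"jaw": 0},
  {"tx": 0.25,"ty": -0.2,"tz": 0,"rx": 0,"ry": 0,"rz": 0,"jaw": 0},
  {"tx": 0.4,"ty": -0.33,"tz": 0,"rx": 0,"ry": 0,"rz": 0,"jaw": 0},
  {"tx": 0.55,"ty": -0.45,"tz": 0,"rx": 0,"ry": 0,"rz": 0,"jaw": 0},
  {"tx": 0.64,"ty": -0.543,"tz": 0,"rx": 0,"ry": 0,"rz": 0,"jaw": 0},
  {"tx": 0.64,"ty": -0.543,"tz": 0.15,"rx": 0,"ry": 0,"rz": 0,"jaw": 0},
  {"tx": 0.64,"ty": -0.543,"tz": 0.3,"rx": 0,"ry": 0,"rz": 0,"jaw": 0},
  {"tx": 0.64,"ty": -0.543,"tz": 0.36,"rx": 0,"ry": 0,"rz": 0,"jaw": 0},
  {"tx": 0.64,"ty": -0.543,"tz": 0.36,"rx": 0,"ry": 0,"rz": 0,"jaw": 0},
  {"tx": 0.64,"ty": -0.543,"tz": 0.36,"rx": 0,"ry": 0,"rz": 0,"jaw": 0},
])

```text
time_s: 19.15
ee_pos: [588.8, 118.9, 21.5]
ee_rot: [0.0, 0.85, 0.527, 0.0]
wrist_force: [0.2, 0.2, -1.7]
finger_gap: 54.7
grip_force: 43.1
```

Run:
```python
from plant import *
from h import *
s=state();print(s['ee_pos'],s['wrist_force']);go(s,588.2,124.2,-11,-26.2)
```

```text
[588.79753473 118.92094429  21.51295   ] [ 0.20577373  0.21154433 -1.67998644]
shift [ 0.018 -0.012  0.13 ] rz -0.001 rows 1
```

>>> step_arm([
  {"tx": 0.018,"ty": -0.012,"tz": 0.06,"rx": 0,"ry": 0,"rz": 0,"jaw": 0},
  {"tx": 0.018,"ty": -0.012,"tz": 0.1,"rx": 0,"ry": 0,"rz": 0,"jaw": 0},
  {"tx": 0.018,"ty": -0.012,"tz": 0.12,"rx": 0,"ry": 0,"rz": 0,"jaw": 0},
  {"tx": 0.018,"ty": -0.012,"tz": 0.126,"rx": 0,"ry": 0,"rz": 0,"jaw": 0},
  {"tx": 0.018,"ty": -0.012,"tz": 0.126,"rx": 0,"ry": 0,"rz": 0,"jaw": 0},
  {"tx": 0.018,"ty": -0.012,"tz": 0.126,"rx": 0,"ry": 0,"rz": 0,"jaw": 0},
])

```text
time_s: 19.75
ee_pos: [587.8, 125.0, -10.5]
ee_rot: [0.0, 0.849, 0.528, 0.0]
wrist_force: [0.6, 0.2, -1.7]
finger_gap: 54.2
grip_force: 43.1
```

>>> step_arm([
  {"tx": 0,"ty": 0,"tz": 0.005,"rx": 0,"ry": 0,"rz": 0,"jaw": 0},
  {"tx": 0,"ty": 0,"tz": 0.005,"rx": 0,"ry": 0,"rz": 0,"jaw": 0},
  {"tx": 0,"ty": 0,"tz": 0.005,"rx": 0,"ry": 0,"rz": 0,"jaw": -0.4},
  {"tx": 0,"ty": 0,"tz": 0.005,"rx": 0,"ry": 0,"rz": 0,"jaw": -0.9},
  {"tx": 0,"ty": 0,"tz": 0.005,"rx": 0,"ry": 0,"rz": 0,"jaw": -1},
  {"tx": 0,"ty": 0,"tz": 0.005,"rx": 0,"ry": 0,"rz": 0,"jaw": -1},
  {"tx": 0,"ty": 0,"tz": -0.1,"rx": 0,"ry": 0,"rz": 0,"jaw": -1},
  {"tx": 0,"ty": 0,"tz": -0.25,"rx": 0,"ry": 0,"rz": 0,"jaw": -1},
  {"tx": 0,"ty": 0,"tz": -0.42,"rx": 0,"ry": 0,"rz": 0,"jaw": -1},
  {"tx": 0,"ty": 0,"tz": -0.42,"rx": 0,"ry": 0,"rz": 0,"jaw": -1},
])

```text
time_s: 20.75
ee_pos: [592.5, 125.6, 102.2]
ee_rot: [0.003, 0.849, 0.528, 0.006]
wrist_force: [0.8, 0.1, 0.7]
finger_gap: 85.2
grip_force: 0.0
```

Run:
```python
from h import *
s,c,p,d,P=tips();print(s['ee_pos'])
top_of(P,d,588,125,70,84);go(s,557,291,90,-26.2)
```

```text
tip tool z [-59.5 -54.4 -51.3] world z [156.6 153.5] gap 85.2 sides [array([  5.4, -41.6, -56.8]), array([  5.6,  43.9, -56.7])]
[592.50344418 125.63492682 102.20206619]
top 2942 (array([587.88644184, 123.29233789]), np.float64(24.65523685963164)) mean [588.54875646 124.5680492   76.49554563] bounds [563.33057089  98.21589082] [612.54015418 147.89062983]
shift [ 0.53  -0.421  0.048] rz -0.0 rows 4
```

>>> step_arm([
  {"tx": 0.53,"ty": -0.421,"tz": 0,"rx": 0,"ry": 0,"rz": -0.5,"jaw": -1},
  {"tx": 0.53,"ty": -0.421,"tz": 0,"rx": 0,"ry": 0,"rz": -0.5,"jaw": -1},
  {"tx": 0.53,"ty": -0.421,"tz": 0,"rx": 0,"ry": 0,"rz": -0.5,"jaw": -1},
  {"tx": 0.53,"ty": -0.421,"tz": 0,"rx": 0,"ry": 0,"rz": -0.5,"jaw": -1},
  {"tx": 0.53,"ty": -0.421,"tz": 0,"rx": 0,"ry": 0,"rz": -0.5,"jaw": -1},
  {"tx": 0.53,"ty": -0.421,"tz": 0,"rx": 0,"ry": 0,"rz": -0.5,"jaw": -1},
  {"tx": 0.53,"ty": -0.421,"tz": 0,"rx": 0,"ry": 0,"rz": -0.5,"jaw": -1},
  {"tx": 0.53,"ty": -0.421,"tz": 0,"rx": 0,"ry": 0,"rz": -0.5,"jaw": -1},
  {"tx": 0.53,"ty": -0.421,"tz": 0,"rx": 0,"ry": 0,"rz": -0.5,"jaw": -1},
  {"tx": 0.53,"ty": -0.421,"tz": 0,"rx": 0,"ry": 0,"rz": -0.5,"jaw": -1},
  {"tx": 0.53,"ty": -0.421,"tz": 0,"rx": 0,"ry": 0,"rz": -0.5,"jaw": -1},
  {"tx": 0.53,"ty": -0.421,"tz": 0,"rx": 0,"ry": 0,"rz": -0.5,"jaw": -1},
])

```text
time_s: 22.0
ee_pos: [550.7, 289.9, 92.3]
ee_rot: [-0.001, 0.227, 0.974, -0.001]
wrist_force: [-0.2, 0.2, 0.4]
finger_gap: 85.2
grip_force: 0.0
```

Run:
```python
from h import *
s,c,p,d,P=tips();print(s['ee_pos']);cv2.imwrite("pics/w6.png",p)
top_of(P,d,557,291,28,48,40);top_of(P,d,557,291,55,78,40);hsv=cv2.cvtColor(p,cv2.COLOR_BGR2HSV)
y=(hsv[...,0]>22)&(hsv[...,0]<35)&(hsv[...,1]>120)&(d>50)&(P[...,2]>26);q=P[y];print("yellow z",np.percentile(q[:,2],[5,50,95]),q[:,:2].min(0),q[:,:2].max(0))
go(s,556.8,291,-15,63.8)
```

```text
tip tool z [-60.  -55.  -51.8] world z [147.3 144.1] gap 85.2 sides [array([  4.6, -42.7, -56.9]), array([  4.3,  42.8, -57.4])]
[550.66643908 289.93907951  92.32825283]
top 586 (array([558.38833011, 290.31480573]), np.float64(23.51537672879268)) mean [546.94990009 295.37057322  44.85823729] bounds [534.75937359 266.93517051] [581.6260024 314.1110893]
top 1641 (array([557.89681782, 290.56664823]), np.float64(18.973982307668642)) mean [554.08423446 292.29919905  67.03460341] bounds [539.20270847 270.7324109 ] [575.84532156 309.58583175]
yellow z [35.0290867  46.37256475 48.1384311 ] [513.19199936 237.30805158] [577.82353808 332.85826682]
shift [-0.021  0.016  0.429] rz -0.001 rows 3
```

View pics/w6.png

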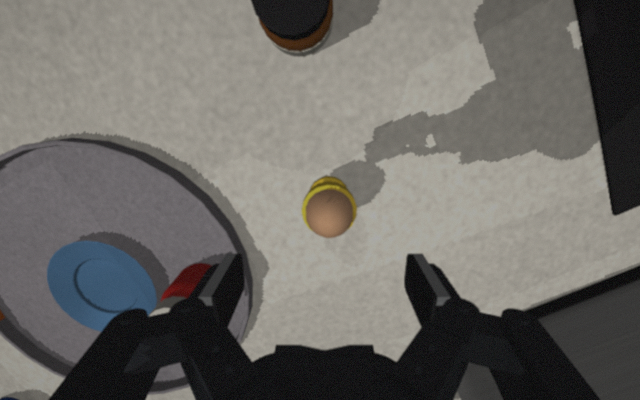

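The wrist view shows the egg cup alone at (330,205), centred between the fingers. The honey jar at (295,20) is well clear.

>>> step_arm([
  {"tx": -0.024,"ty": 0.015,"tz": 0.1,"rx": 0,"ry": 0,"rz": 0,"jaw": -1},
  {"tx": -0.024,"ty": 0.015,"tz": 0.22,"rx": 0,"ry": 0,"rz": 0,"jaw": -1},
  {"tx": -0.024,"ty": 0.015,"tz": 0.34,"rx": 0,"ry": 0,"rz": 0,"jaw": -1},
  {"tx": -0.024,"ty": 0.015,"tz": 0.43,"rx": 0,"ry": 0,"rz": 0,"jaw": -1},
  {"tx": -0.024,"ty": 0.015,"tz": 0.461,"rx": 0,"ry": 0,"rz": 0,"jaw": -1},
  {"tx": -0.024,"ty": 0.015,"tz": 0.461,"rx": 0,"ry": 0,"rz": 0,"jaw": -0.4},
  {"tx": -0.024,"ty": 0.015,"tz": 0.461,"rx": 0,"ry": 0,"rz": 0,"jaw": 0},
  {"tx": -0.024,"ty": 0.015,"tz": 0.461,"rx": 0,"ry": 0,"rz": 0,"jaw": 0.3},
  {"tx": -0.024,"ty": 0.015,"tz": 0.461,"rx": 0,"ry": 0,"rz": 0,"jaw": 0.3},
  {"tx": -0.024,"ty": 0.015,"tz": 0.461,"rx": 0,"ry": 0,"rz": 0,"jaw": 0.3},
  {"tx": -0.024,"ty": 0.015,"tz": 0.461,"rx": 0,"ry": 0,"rz": 0,"jaw": 0.3},
])

```text
time_s: 23.15
ee_pos: [560.3, 291.6, -18.9]
ee_rot: [0.001, 0.227, 0.974, 0.001]
wrist_force: [-1.6, -1.5, 6.6]
finger_gap: 45.5
grip_force: 41.5
```

>>> step_arm([
  {"tx": 0,"ty": 0,"tz": -0.03,"rx": 0,"ry": 0,"rz": 0,"jaw": 0.3},
  {"tx": 0,"ty": 0,"tz": -0.15,"rx": 0,"ry": 0,"rz": 0,"jaw": 0.3},
  {"tx": 0,"ty": 0,"tz": -0.3,"rx": 0,"ry": 0,"rz": 0,"jaw": 0.3},
  {"tx": 0,"ty": 0,"tz": -0.45,"rx": 0,"ry": 0,"rz": 0,"jaw": 0.3},
  {"tx": 0,"ty": 0,"tz": -0.52,"rx": 0,"ry": 0,"rz": 0,"jaw": 0.3},
  {"tx": 0,"ty": 0,"tz": -0.52,"rx": 0,"ry": 0,"rz": 0,"jaw": 0.3},
])

```text
time_s: 23.75
ee_pos: [560.8, 292.0, 112.6]
ee_rot: [0.003, 0.227, 0.974, 0.002]
wrist_force: [1.2, 0.2, -0.7]
finger_gap: 45.6
grip_force: 41.4
```

Run:
```python
from h import *
s,c,p,d,P=tips();print(s['ee_pos'],s['finger_gap']);e=s['ee_pos']
q=P[(d>50)&(np.hypot(P[...,0]-e[0],P[...,1]-e[1])<21)];print("held top z",np.percentile(q[:,2],98)-e[2])
go(s,540.8,27.8,e[2],63.8)
```

```text
tip tool z [-65.3 -52.1 -45. ] world z [164.8 157.6] gap 45.6 sides [array([  9.3, -27.3, -52.1]), array([  9.3,  27.1, -52. ])]
[560.77562825 292.02848445 112.64976982] 45.60717615168957
held top z 127.79668270345474
shift [-0.396 -0.983 -0.003] rz -0.0 rows 6
```

>>> step_arm([
  {"tx": -0.05,"ty": -0.12,"tz": 0,"rx": 0,"ry": 0,"rz": 0,"jaw": 0.3},
  {"tx": -0.11,"ty": -0.27,"tz": 0,"rx": 0,"ry": 0,"rz": 0,"jaw": 0.3},
  {"tx": -0.18,"ty": -0.44,"tz": 0,"rx": 0,"ry": 0,"rz": 0,"jaw": 0.3},
  {"tx": -0.25,"ty": -0.61,"tz": 0,"rx": 0,"ry": 0,"rz": 0,"jaw": 0.3},
  {"tx": -0.32,"ty": -0.78,"tz": 0,"rx": 0,"ry": 0,"rz": 0,"jaw": 0.3},
  {"tx": -0.37,"ty": -0.92,"tz": 0,"rx": 0,"ry": 0,"rz": 0,"jaw": 0.3},
  {"tx": -0.402,"ty": -0.983,"tz": 0,"rx": 0,"ry": 0,"rz": 0,"jaw": 0.3},
  {"tx": -0.402,"ty": -0.983,"tz": 0,"rx": 0,"ry": 0,"rz": 0,"jaw": 0.3},
  {"tx": -0.402,"ty": -0.983,"tz": 0.12,"rx": 0,"ry": 0,"rz": 0,"jaw": 0.3},
  {"tx": -0.402,"ty": -0.983,"tz": 0.25,"rx": 0,"ry": 0,"rz": 0,"jaw": 0.3},
  {"tx": -0.402,"ty": -0.983,"tz": 0.36,"rx": 0,"ry": 0,"rz": 0,"jaw": 0.3},
  {"tx": -0.402,"ty": -0.983,"tz": 0.36,"rx": 0,"ry": 0,"rz": 0,"jaw": 0.3},
])

```text
time_s: 25.0
ee_pos: [534.2, 27.5, 12.3]
ee_rot: [-0.006, 0.227, 0.974, -0.001]
wrist_force: [-1.3, -0.6, -1.5]
finger_gap: 45.7
grip_force: 41.5
```

Run:
```python
from plant import *
from h import *
s=state();go(s,542,27.2,-6,63.8)
c=get_calibration("scene");p,d=capture("scene");P=cloud(d,c);cv2.imwrite("pics/s3.png",cv2.resize(p[100:260,230:430],None,fx=4,fy=3.7))
hsv=cv2.cvtColor(p,cv2.COLOR_BGR2HSV);y=(hsv[...,0]>22)&(hsv[...,0]<35)&(hsv[...,1]>120)&(d>50);y[:, :250]=0;q=P[big(y)];print("yellow z",np.percentile(q[:,2],[1,5,50,95,99]),q.mean(0))
```

```text
shift [-0.029  0.013  0.073] rz -0.0 rows 1
yellow z [33.14148348 35.98149665 47.34678034 79.68381658 81.99158998] [545.08863594  24.28907713  55.80685612]
```

View pics/s3.png

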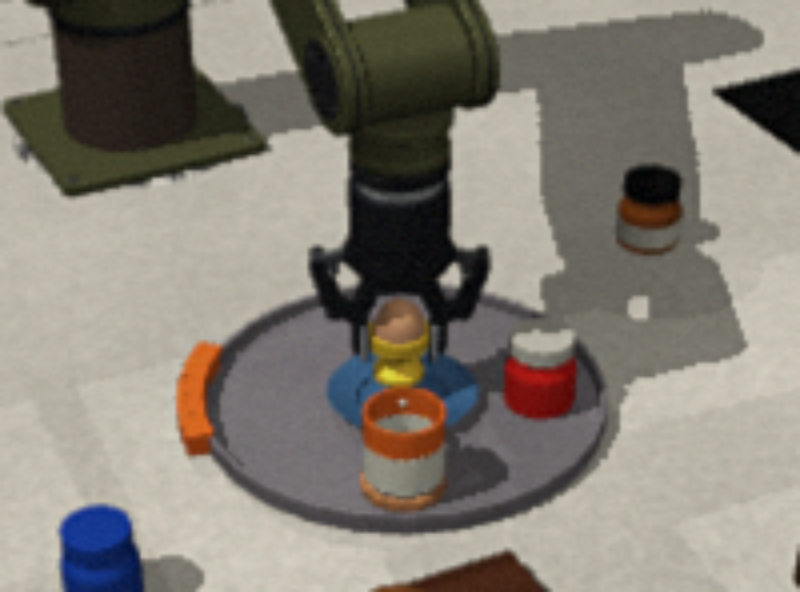

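The scene view shows the egg cup held upright above the plate at (400,350), with the mug and jar standing well. I'll lower it.

>>> step_arm([
  {"tx": -0.029,"ty": 0.013,"tz": 0,"rx": 0,"ry": 0,"rz": 0,"jaw": 0.3},
  {"tx": -0.029,"ty": 0.013,"tz": 0.03,"rx": 0,"ry": 0,"rz": 0,"jaw": 0.3},
  {"tx": -0.029,"ty": 0.013,"tz": 0.06,"rx": 0,"ry": 0,"rz": 0,"jaw": 0.3},
  {"tx": -0.029,"ty": 0.013,"tz": 0.07,"rx": 0,"ry": 0,"rz": 0,"jaw": 0.3},
  {"tx": -0.029,"ty": 0.013,"tz": 0.07,"rx": 0,"ry": 0,"rz": 0,"jaw": 0.3},
  {"tx": -0.029,"ty": 0.013,"tz": 0.07,"rx": 0,"ry": 0,"rz": 0,"jaw": 0.3},
])

```text
time_s: 25.65
ee_pos: [548.0, 25.9, 1.6]
ee_rot: [0.0, 0.227, 0.974, 0.0]
wrist_force: [0.1, -0.5, -1.2]
finger_gap: 45.7
grip_force: 41.6
```

>>> step_arm([
  {"tx": 0.024,"ty": -0.006,"tz": 0.01,"rx": 0,"ry": 0,"rz": 0,"jaw": 0.3},
  {"tx": 0.024,"ty": -0.006,"tz": 0.02,"rx": 0,"ry": 0,"rz": 0,"jaw": 0.3},
  {"tx": 0.024,"ty": -0.006,"tz": 0.03,"rx": 0,"ry": 0,"rz": 0,"jaw": 0.3},
  {"tx": 0.024,"ty": -0.006,"tz": 0.03,"rx": 0,"ry": 0,"rz": 0,"jaw": 0.3},
  {"tx": 0.024,"ty": -0.006,"tz": 0.03,"rx": 0,"ry": 0,"rz": 0,"jaw": 0.3},
])

```text
time_s: 26.15
ee_pos: [541.9, 27.2, -6.1]
ee_rot: [-0.0, 0.227, 0.974, -0.0]
wrist_force: [-0.4, 0.1, -1.5]
finger_gap: 46.2
grip_force: 41.6
```

Run:
```python
from plant import *
from h import *
s=state();print(s['ee_pos'],s['wrist_force']);go(s,542,27.2,-8,63.8)
```

```text
[541.94991533  27.23668477  -6.08039578] [-0.37041167  0.05815314 -1.50637265]
shift [-0.    -0.     0.008] rz -0.0 rows 1
```

>>> step_arm([
  {"tx": 0,"ty": 0,"tz": 0.004,"rx": 0,"ry": 0,"rz": 0,"jaw": 0.3},
  {"tx": 0,"ty": 0,"tz": 0.008,"rx": 0,"ry": 0,"rz": 0,"jaw": 0.3},
  {"tx": 0,"ty": 0,"tz": 0.008,"rx": 0,"ry": 0,"rz": 0,"jaw": 0.3},
])

```text
time_s: 26.45
ee_pos: [542.2, 27.2, -7.8]
ee_rot: [0.0, 0.227, 0.974, 0.0]
wrist_force: [0.2, 0.2, 0.3]
finger_gap: 45.8
grip_force: 41.7
```

Contact. Release and rise.

>>> step_arm([
  {"tx": 0,"ty": 0,"tz": 0.001,"rx": 0,"ry": 0,"rz": 0,"jaw": 0.1},
  {"tx": 0,"ty": 0,"tz": 0.001,"rx": 0,"ry": 0,"rz": 0,"jaw": -0.3},
  {"tx": 0,"ty": 0,"tz": 0.001,"rx": 0,"ry": 0,"rz": 0,"jaw": -0.9},
  {"tx": 0,"ty": 0,"tz": 0.001,"rx": 0,"ry": 0,"rz": 0,"jaw": -0.9},
  {"tx": 0,"ty": 0,"tz": 0.001,"rx": 0,"ry": 0,"rz": 0,"jaw": -0.9},
  {"tx": 0,"ty": 0,"tz": 0.001,"rx": 0,"ry": 0,"rz": 0,"jaw": -0.9},
  {"tx": 0,"ty": 0,"tz": -0.1,"rx": 0,"ry": 0,"rz": 0,"jaw": -0.9},
  {"tx": 0,"ty": 0,"tz": -0.25,"rx": 0,"ry": 0,"rz": 0,"jaw": -0.9},
  {"tx": 0,"ty": 0,"tz": -0.42,"rx": 0,"ry": 0,"rz": 0,"jaw": -0.9},
  {"tx": 0,"ty": 0,"tz": -0.42,"rx": 0,"ry": 0,"rz": 0,"jaw": -0.9},
])

```text
time_s: 27.45
ee_pos: [546.9, 27.1, 104.5]
ee_rot: [0.006, 0.227, 0.974, 0.001]
wrist_force: [0.2, -0.4, 0.1]
finger_gap: 81.4
grip_force: 0.0
```

>>> step_arm([
  {"tx": 0.2,"ty": 0,"tz": -0.2,"rx": 0,"ry": 0,"rz": 0,"jaw": -0.9},
  {"tx": 0.4,"ty": 0.1,"tz": -0.4,"rx": 0,"ry": 0,"rz": 0,"jaw": -0.9},
  {"tx": 0.55,"ty": 0.3,"tz": -0.45,"rx": 0,"ry": 0,"rz": 0,"jaw": -0.9},
  {"tx": 0.6,"ty": 0.5,"tz": -0.45,"rx": 0,"ry": 0,"rz": 0,"jaw": -0.9},
  {"tx": 0.6,"ty": 0.7,"tz": -0.45,"rx": 0,"ry": 0,"rz": 0,"jaw": -0.9},
  {"tx": 0.6,"ty": 0.9,"tz": -0.45,"rx": 0,"ry": 0,"rz": 0,"jaw": -0.9},
  {"tx": 0.6,"ty": 0.9,"tz": -0.45,"rx": 0,"ry": 0,"rz": 0,"jaw": -0.9},
  {"tx": 0.6,"ty": 0.9,"tz": -0.45,"rx": 0,"ry": 0,"rz": 0,"jaw": -0.9},
])

```text
time_s: 28.25
ee_pos: [507.5, 299.3, 208.6]
ee_rot: [-0.0, 0.225, 0.974, 0.0]
wrist_force: [-0.0, -0.3, -0.5]
finger_gap: 80.9
grip_force: 0.0
```

Run:
```python
from plant import *
from h import *
c=get_calibration("top");p,d=capture("top");P=cloud(d,c);hsv=cv2.cvtColor(p,cv2.COLOR_BGR2HSV);cv2.imwrite("pics/t2.png",cv2.resize(p[130:280,150:520],None,fx=2.1,fy=2.1))
for x,y,a,b,r in[(588,124,70,84,40),(638,-20,78,91,45),(541,28,70,90,40),(391,-336.5,61,76,45),(408,338.5,63,77,40)]: top_of(P,d,x,y,a,b,r)
m=np.zeros((400,640),bool);m[150:250,255:370]=1
m=big((hsv[...,0]>95)&(hsv[...,0]<120)&(hsv[...,1]>90)&m); print("plate",circ(ray(cv2.convexHull(contour(m))[:,0],20,c)[:,:2]))
print(state()['time_s'],state()['ee_pos'])
```

```text
top 278 (array([587.08682319, 125.83329144]), np.float64(24.204795836586516)) mean [586.92054854 125.60507381  76.60923739] bounds [563.12985284 101.2094637 ] [611.3799976  148.70866154]
top 97 (array([637.77964072, -17.2684333 ]), np.float64(29.515004106871046)) mean [637.48160109 -16.94591748  83.79599134] bounds [608.52107005 -45.76625605] [666.86414722  11.82672101]
top 154 (array([540.2736631 ,  30.37024595]), np.float64(17.904334588576617)) mean [539.25248493  29.96063527  78.68486669] bounds [522.5592425   13.40190682] [556.88320114  47.81327526]
top 113 (array([ 390.79063521, -336.44291633]), np.float64(29.388318325987342)) mean [ 391.13056161 -336.61277351   66.99940487] bounds [ 362.41355679 -365.79148525] [ 419.59123381 -307.29384942]
top 291 (array([407.48308757, 338.51294981]), np.float64(24.769706633480173)) mean [407.71307732 337.79300763  70.5869649 ] bounds [383.9150887  312.96304523] [431.73349588 363.89176016]
plate (array([539.7080398 ,  30.29793509]), np.float64(57.68626739895828))
28.3 [506.96158206 297.22057661 208.35293398]
```

View pics/t2.png

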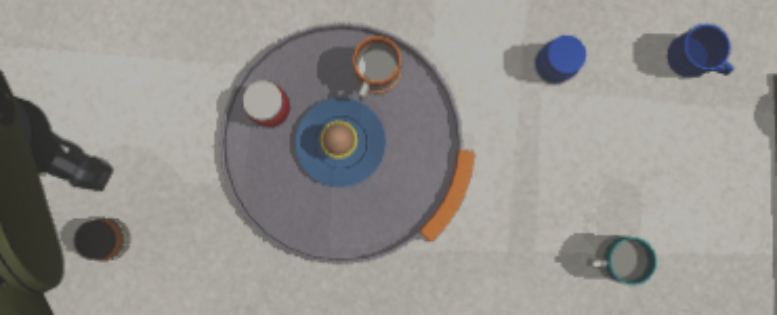

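The top view shows the jar (265,103), mug on coaster (378,62) and egg cup (338,139) all in place, and the teal mug and honey jar unmoved. In tray axes relative to the plate the jar is at (106.6, −0.4), the mug at (0.6, −109) and the egg cup within 1 mm of the centre.

```bash
python3 -c "
from plant import *
print(job_done())"
```

```text
the job is handed in; nothing more can be done
None
```

The tray is laid and handed in at about 28 s: at the last camera check everything asked for stood upright within about 2 mm of its target, and the teal mug and honey jar had not moved; the hand-in returned no verdict.

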